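# Clip the cover on a lamp driver housing and send it to packing

## Robot

A 6-joint arm with a two-finger parallel gripper is mounted at the origin on the work surface. World frame = base frame: x ahead of the robot, y to its left, z up, the work surface at z = 0. Lengths are in m, angles in rad, forces in N, time in s.
With the tool pointing down it reaches from about 0.275 to 0.975 m from the base axis. Payload 8.4 kg.
Tool frame: the origin (TCP) lies midway between the tips of the shut fingers; the grasp point (between the pads) lies env.hold_point_z behind it (env.hold_point_z is the distance from the TCP to the grasp point, in m); z points along the fingers, y is the line along which they close (so a half turn about z gives the same grasp; the last joint's range is limited). The gripper opens to 92 mm and grips with 3 to 60 N. Pads are 20 mm wide; open, the fingers measure 128 mm over their backs; the gripper's body (75 mm by 189 mm) begins 69 mm behind the grasp point.
Start: joints at [-1.233, 0.353, 1.633, -0, 1.155, -0.002], TCP at [0.208, -0.589, 0.215] pointing down, gripper open.
Joint ranges: [-2.63, 2.63], [-0.92, 2.1], [0.06, 2.66], [-1.3, 4.44], [0, 2.69], [-3.02, 3.02]. Speed limits (rad/s): [2.22, 2.22, 2.79, 3.14, 3.14, 3.14].

## Interface

Orientations are given as a unit quaternion [w, x, y, z].
In Python, from station import get_obs, vision, env gives the robot as it stands.
- The arm moves only by the tool jog_arm, never from a script. Its argument "increments" is a list of rows, each an object with "travel": the shift along the tool's x, y, z each as a share of 200 mm, from -1 to 1, a list of three; "twist": the turn about the tool's z as a share of 180 degrees, from -1 to 1; "claw": the opening, from -1 (shut) to 1 (fully open). In form: [{"travel": [tx, ty, tz], "twist": twist, "claw": claw}, ...]. A call has 1 to 10 rows; each row is the pose to reach, as a shift and turn from the pose commanded when the call began, along the tool's axes at that moment, turning the shorter way round; what a row does not reach only later rows make up. A row lasts 1/12 s, in which the tool goes at most 41.7 mm and 7.16 degrees, less where a joint would pass 70% of its speed; a pose out of reach is approached as far as the arm can. A call with a number of a shift or a turn outside -1 to 1 is refused whole. A call with a gripper value outside its range is refused whole. The fingers move at their own pace and stop on an object; the grip force is fixed at half the most. Time passes only in rows, so rows that repeat a pose let the fingers close. It gives the time, the measured TCP pose, the force, the opening and the grip force at its end, in the units of the state.
- get_obs(): the state, without advancing time (a new reading comes with each control period).
- vision.read_camera(name): name is "side" or "top" or "wrist"; returns a dict with "img" (384x512x3 uint8, red, green, blue), "vfov" (degrees; the focal length in pixels is half the picture's height over the tangent of half this angle, whatever the lens; pixels are square), "cx", "cy" (the principal point, pixels), "R" (3x3) and "t" (3): a world point X has camera coordinates R X + t. Camera axes: x right, y down, z forward; pixel columns grow to the right and rows downward; lengths in m; the calibration is good to about 2 mm. A picture is of the moment at which its call begins. There is no depth.
- env.hand_in(): hands the job in; it is judged then, once.
The state is a dict: "time": time; "q": joint angles; "dq": joint speeds; "effort": joint torques, N m; "ee_pos": TCP position; "tcp_rot": TCP orientation; "ft_force": force on the tool from outside, world axes, zero at the start; "ft_torque": the same for the moment, N m; "opening": opening from 0.0 (shut) to 1.0 (fully open); "gripper_force": force on a finger pad.
Only numpy, scipy, OpenCV 4.12 (cv2) and the standard library are available. Lean on these libraries where they do the work, as an engineer would, in place of code of your own. Each camera call takes 0.05 s, during which the arm holds its last target. There are 200 camera calls.

## Task

Pick up the loose white cover and press it down onto the open white housing in the sloped stand until both end clips snap over it and it sits flush all round. Then lift the closed housing out and set it upright and lengthwise on the middle of the rocking tray's far half, past the pivot, so that its weight tips the tray towards the packing side at the back and it rests there. Leave the other things on the bench where they are.

Things in the scene. Friction and masses are not known exactly. Their poses are not given: they have to be found in the camera images.
- housing: Open-topped white plastic box, 120 long (x) x 60 wide (y) x 50 high, walls 4, 0.25 to 0.4 kg, loose. Origin: centre of its underside; z points out of its open top. At the start it lies in the sloped stand, tilted 30 degrees, opening leaning towards the robot, long axis up the slope. A grey spring clip stands at the middle of each short end.
- housing_rim (a point): Centre of the housing's mouth, 50 above its underside along its own z, same axes as the housing. A cover pressed down square to the rim pushes both clips outwards (5 to 15 N in all); they snap over the ends of its plate and hold it firmly. Until pressed, a cover rests on the clip noses about 5 to 15 too high.
- clip_a (a joint): Outward travel (m) of the spring clip on the housing's +x end: 0 at rest, about 0.003 as the cover passes, at most 0.006. The clip is 30 wide, reaches 72 above the housing's underside and about 8 beyond its end; its sloped nose flares from 3 inside the end (its tip, 7 above the rim) to 2.5 outside it at the top.
- clip_b (a joint): The same clip on the housing's -x (lower) end.
- cover: White plastic cover, 70 g, loose, lying flat on the bench, the same either way round. From below: plug 108 (x) x 48 (y) x 8 high (2 play all round in the housing), plate 120 x 60 x 5, and a raised rectangular hump 70 (x) x 30 (y) x 24 high to grip across its 30. Total height 37. Origin: centre of the plug's underside, z up. Seated, its origin is 42 above the housing's underside, axes in line.
- cover_seat (a point): Centre of the underside of the cover's plate, 8 above its origin; on point housing_rim when seated.
- stand: Fixed sloped assembly stand, aluminium plate 150 x 84 on dark steel feet. Origin on the bench under the seat centre; x points away from the robot, up the 30 degree slope. A lip 12 high at the low end and two side rails 8 high, 64 apart, keep the housing in place; it lifts off square to the slope.
- stand_seat (a point): Centre of the sloped plate's surface, 68 above the bench; about where the housing's origin starts.
- rocker (a joint): Tip of the rocking tray about a level axis across it, rad: 0 level (held so by a counterweight at the end near the robot), 0.26 fully tipped, the far end down. It is damped. A load of 0.25 kg or more set more than 35 beyond the pivot tips it slowly, in about 1 s.
- deck_target (a point): Point on top of the tray's aluminium deck, on its centreline 70 beyond the pivot: set the housing's centre here. x points along the tray away from the robot, y across, z up from the deck. Deck 230 x 100, from 140 before this point to 90 beyond, level and 78 above the bench at the start; lip 18 high on the far end, its inner face 84 beyond this point. No side walls.
- tray_foot: Fixed dark steel foot of the rocking tray, 230 x 110, nothing of it above the deck. Origin on the bench under its centre, x along the tray away from the robot; the pivot lies 45 nearer the robot than this origin.
- meter: Black hand meter 150 x 75 x 34 lying on the bench, a bystander. Origin: centre of its underside.
- tape: Black tape roll lying flat, outer diameter 90, 22 high, a bystander. Origin: centre of its underside.
- driver: Screwdriver about 200 long with a red handle, lying on the bench pointing away from the robot, a bystander, between the cover and the left-hand fixture.
- terminals: White terminal strip 85 x 22 x 20, a bystander, between the cover and the right-hand fixture. Origin: centre of its underside.
- spool: Black spool with a red barrel standing on the bench, diameter 90, 60 high, a bystander. Origin: centre of its underside.
There are look-alikes about, which are no part of the job. What is shaped like the housing but orange is not meant.

How it is judged:
On the way:
1. the cover is clipped down flush on the housing while the housing is still in the stand (distance between cover_seat and housing_rim below 0.0045 m and angle between the z axis of cover and the z axis of housing, either way round below 0.03 rad and distance between housing and stand_seat below 0.02 m), for 0.2 s.
At the end, for the whole second after the job is handed in: Cover seated (plate centre within 4.5 mm of the rim centre, level within 0.03 rad); housing flat on the deck within 40 mm along and 30 mm across of the deck target, lengthwise within 0.3 rad; tray tipped over 0.2 rad, housing at rest (distance between cover_seat and housing_rim below 0.0045 m and angle between the z axis of cover and the z axis of housing, either way round below 0.03 rad and value of joint rocker above 0.2 rad and x of housing in the frame of deck_target between -0.04 and 0.04 m and y of housing in the frame of deck_target between -0.03 and 0.03 m and z of housing in the frame of deck_target between -0.005 and 0.005 m and angle between the x axis of housing and the x axis of deck_target, either way round below 0.3 rad and angle between housing's own z axis and vertical below 0.4 rad and linear speed of housing below 0.02 m/s); the robot touches nothing.
It fails at once if a bystander (meter, tape roll, screwdriver, terminal strip, spool) is moved more than 30 mm (distance of any of meter, tape, driver, terminals, spool from where it was at the start of the episode above 0.03 m).
It also fails if it takes over 58 s, if anything falls off the work surface, if the arm or the gripper's body presses on something with over 40 N, if the wrist force passes 120 N, or if a joint passes its speed limit or range.

## Working session

There is one attempt and no reset: what is moved stays moved. The work goes in short steps, Python scripts to look and compute and a tool call to move; the robot and the scene stay as the last step left them, time stands still between calls to the robot, and variables do not carry over. Pictures are saved under pics/ and viewed, at most 11 in all, crops included, and the job is handed in when it is done.

Besides the shell and the picture viewer there is one more tool, called after "Emit:" by a JSON object that holds its "method" and its "body". jog_arm: Moves the arm, as the interface text tells. Shift numbers are shares of 200 mm and turn numbers shares of 180 degrees, none past 1 either way. Its arguments: {"type":"object","properties":{"increments":{"type":"array","items":{"type":"object","properties":{"travel":{"type":"array","items":{"type":"number","minimum":-1,"maximum":1}},"twist":{"type":"number","minimum":-1,"maximum":1},"claw":{"type":"number"}}}}},"required":["increments"]}

```bash
ls; mkdir -p pics; python3 - <<'E'
from station import get_obs, vision, env
import cv2,numpy as np
o=get_obs(); print(o['time'],o['ee_pos'],o['tcp_rot'],o['opening'],env.hold_point_z)
for n in ("side","top"):
    c=vision.read_camera(n); cv2.imwrite(f"pics/{n}0.png",cv2.resize(c["img"][:,:,::-1],(768,576)))
    np.savez(f"pics/{n}0.npz",**c)
    R=np.array(c["R"]);print(n,c["vfov"],c["cx"],c["cy"],(-R.T@c["t"]).round(3),R.round(3).tolist())
E
```

```text
pics
0.0 [ 0.20815151 -0.58878054  0.2138728 ] [-6.88430128e-04  9.85601993e-01  1.69080529e-01 -1.08299226e-04] 0.9987389537513345 0.0187
side 42.535346653152885 261.6962688073475 188.30474768489128 [0.152 1.065 0.825] [[-0.932, -0.363, 0.024], [-0.219, 0.507, -0.834], [0.29, -0.782, -0.551]]
top 54.25776191038457 253.9493910925671 192.19334155302118 [0.474 0.006 1.094] [[-0.025, -0.999, -0.023], [-0.998, 0.027, -0.057], [0.058, 0.021, -0.998]]
```

View pics/top0.png

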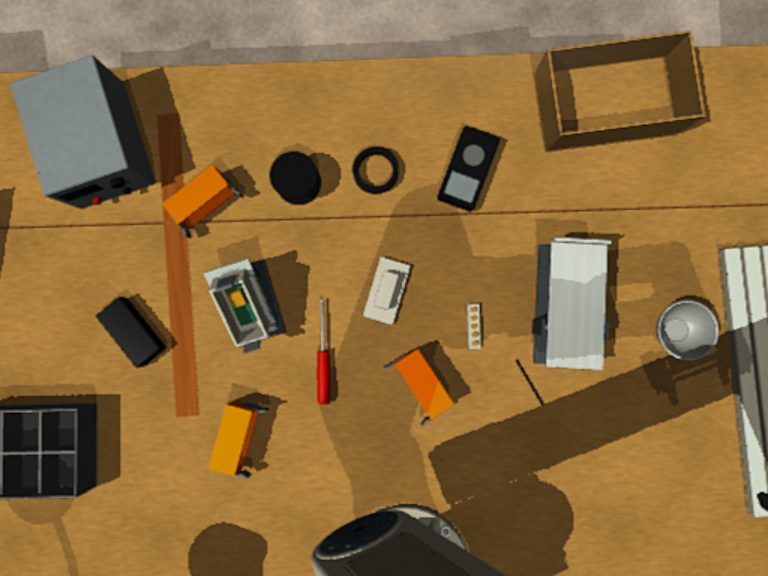

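View pics/side0.png

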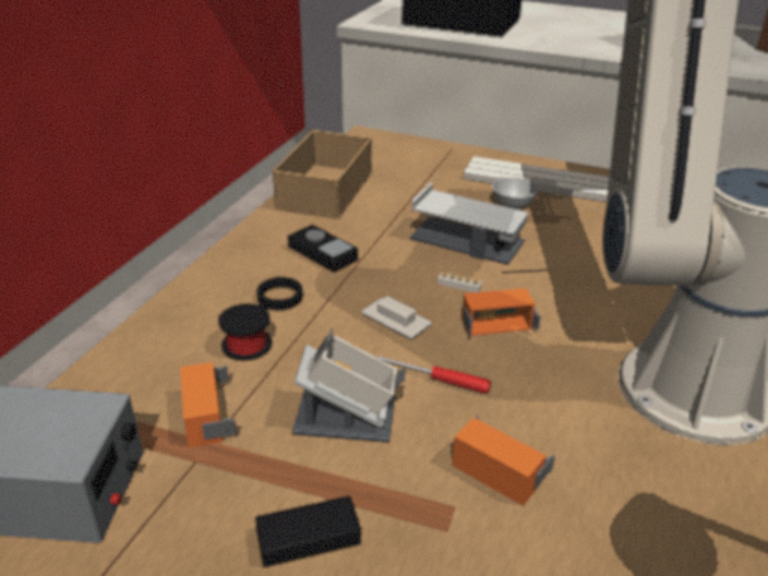

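The top view shows the cover at (388,290) with its raised hump. The white housing is in the stand at (243,305), and the tray is at (575,303) with the terminal strip at (474,326). There are four look-alikes or distractors: orange housings at (200,197), (232,438) and (425,383), and the white terminal strip. The only white open box is the one in the stand. The side view shows the same layout, with the cover at (397,316), the housing at (348,375) and the tray at (470,215).

```bash
cat > h.py <<'E'
from station import get_obs, vision, env
import cv2, numpy as np
from scipy.spatial.transform import Rotation as Ro
def cam(n,save=None):
    c=dict(vision.read_camera(n)); c["R"]=np.array(c["R"]);c["t"]=np.array(c["t"])
    if save: np.savez(f"pics/{save}.npz",**c); cv2.imwrite(f"pics/{save}.png",c["img"][:,:,::-1])
    return c
def load(s): return dict(np.load(f"pics/{s}.npz"))
def foc(c): return c["img"].shape[0]/2/np.tan(np.radians(c["vfov"])/2)
def ray(c,uv):
    uv=np.atleast_2d(uv).astype(float);f=foc(c)
    d=np.c_[(uv[:,0]-c["cx"])/f,(uv[:,1]-c["cy"])/f,np.ones(len(uv))]@c["R"]
    return -c["R"].T@c["t"], d/np.linalg.norm(d,axis=1)[:,None]
def onz(c,uv,z):
    o,d=ray(c,uv); return o+d*((z-o[2])/d[:,2])[:,None]
def proj(c,X):
    p=np.atleast_2d(X)@c["R"].T+c["t"]; return p[:,:2]/p[:,2:]*foc(c)+[c["cx"],c["cy"]]
def meet(c1,p1,c2,p2):
    "midpoint and gap of two rays"
    o1,d1=ray(c1,p1);o2,d2=ray(c2,p2);d1=d1[0];d2=d2[0]
    s=np.linalg.lstsq(np.c_[d1,-d2],o2-o1,rcond=None)[0]
    a=o1+s[0]*d1;b=o2+s[1]*d2; return (a+b)/2,np.linalg.norm(a-b)
def Rt(): q=get_obs()["tcp_rot"]; return Ro.from_quat([q[1],q[2],q[3],q[0]]).as_matrix()
def go(target,yaw=None):
    "travel/twist shares to bring TCP to world target, tool y to line at yaw+90deg (tool down)"
    o=get_obs();R=Rt();tr=R.T@(np.array(target)-o["ee_pos"])/.2
    tw=0
    if yaw is not None:
        cur=np.degrees(np.arctan2(R[1,0],R[0,0])); d=(yaw-cur+90)%180-90; tw=-d/180
        print("cur yaw",cur.round(2),"turn",d.round(2))
    print("travel",tr.round(4),"twist",round(tw,4))
E
python3 - <<'E'
from h import *
c=load("top0"); 
for n,p,z in [("cover",(388,290),.037),("housing",(243,305),.1),("tray",(577,303),.08),("driver",(322,350),.01),("term",(474,326),.01)]:
    print(n,onz(c,np.array(p)/1.5,z).round(3))
o=get_obs();print(o["q"].round(3));print(Rt().round(3))
w=cam("wrist","w0");print(w["vfov"],(Rt().T@(-w["R"].T@w["t"]-o["ee_pos"])).round(4),(w["R"]@Rt()).round(3))
X=onz(c,np.array((388,290))/1.5,.037)[0]; go([X[0]-.06,X[1],.26],-15)
E
```

```text
cover [[0.532 0.016 0.037]]
housing [[0.509 0.273 0.1  ]]
tray [[ 0.497 -0.322  0.08 ]]
driver [[0.421 0.146 0.01 ]]
term [[ 0.46  -0.147  0.01 ]]
[-1.233  0.354  1.634 -0.     1.155 -0.002]
[[ 0.943  0.333 -0.   ]
 [ 0.333 -0.943  0.001]
 [-0.    -0.001 -1.   ]]
67.64136920511446 [ 0.0686  0.0008 -0.1701] [[-0.     1.    -0.001]
 [-0.97  -0.001 -0.245]
 [-0.245  0.001  0.97 ]]
cur yaw 19.47 turn -34.47
travel [ 2.2504 -2.4104 -0.2271] twist 0.1915
```

Emit:
{"method": "jog_arm", "body": {"increments": [{"travel":[0.75,-0.8,-0.08],"twist":0,"claw":1},{"travel":[0.75,-0.8,-0.08],"twist":0,"claw":1},{"travel":[0.75,-0.8,-0.08],"twist":0,"claw":1},{"travel":[0.75,-0.8,-0.08],"twist":0,"claw":1},{"travel":[0.75,-0.8,-0.08],"twist":0,"claw":1},{"travel":[0.75,-0.8,-0.08],"twist":0,"claw":1}]}}

```text
time: 0.65
ee_pos: [0.2973, -0.3839, 0.2306]
tcp_rot: [-0.001, 0.985, 0.17, 0.0]
ft_force: [0.3, -0.0, 0.2]
opening: 1.002
gripper_force: 0.0
```

Emit:
{"method": "jog_arm", "body": {"increments": [{"travel":[0.75,-0.8,-0.08],"twist":0,"claw":1},{"travel":[0.75,-0.8,-0.08],"twist":0,"claw":1},{"travel":[0.75,-0.8,-0.08],"twist":0,"claw":1},{"travel":[0.75,-0.8,-0.08],"twist":0,"claw":1},{"travel":[0.75,-0.8,-0.08],"twist":0,"claw":1},{"travel":[0.75,-0.8,-0.08],"twist":0,"claw":1}]}}

```text
time: 1.15
ee_pos: [0.3859, -0.1839, 0.247]
tcp_rot: [-0.0, 0.985, 0.17, 0.001]
ft_force: [-0.6, -1.1, 0.2]
opening: 0.996
gripper_force: 0.0
```

Emit:
{"method": "jog_arm", "body": {"increments": [{"travel":[0.75,-0.8,-0.08],"twist":0.18,"claw":1},{"travel":[0.75,-0.8,-0.08],"twist":0.18,"claw":1},{"travel":[0.75,-0.8,-0.08],"twist":0.18,"claw":1},{"travel":[0.75,-0.8,-0.08],"twist":0.18,"claw":1},{"travel":[0.75,-0.8,-0.08],"twist":0.18,"claw":1},{"travel":[0.75,-0.8,-0.08],"twist":0.18,"claw":1},{"travel":[0.75,-0.8,-0.08],"twist":0.18,"claw":1}]}}

```text
time: 1.73
ee_pos: [0.4751, 0.0179, 0.2632]
tcp_rot: [-0.001, 0.994, -0.112, 0.001]
ft_force: [0.2, 0.7, -0.9]
opening: 0.997
gripper_force: 0.0
```

```bash
python3 - <<'E'
from h import *
o=get_obs();print(o["time"],o["ee_pos"],o["q"].round(2),o["ft_force"]);w=cam("wrist","w1")
cv2.imwrite("pics/w1b.png",cv2.resize(w["img"][:,:,::-1],(768,576)))
E
```

```text
1.7333 [0.47508028 0.01792091 0.26316303] [0.03 0.07 1.89 0.   1.19 1.83] [ 0.24083533  0.73547982 -0.8527155 ]
```

View pics/w1b.png

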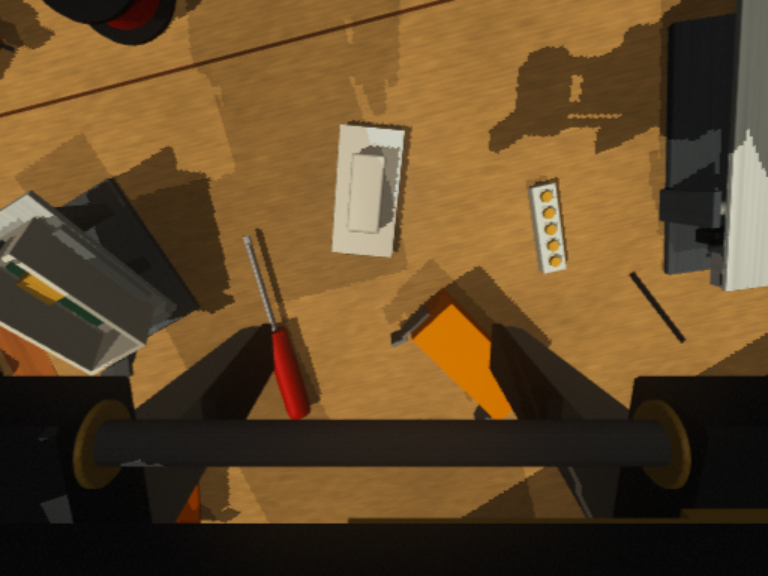

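The wrist view shows the white cover and its hump at about (369,190), clear of the driver at (275,330) and the terminals at (548,227). This crop-scale picture confirms the cover. I'll measure it in both views now.

```bash
cat >> h.py <<'E'
def rect(c,box,smax=60,vmin=60):
    "largest low-saturation blob in box (u0,v0,u1,v1): minAreaRect corners, approx polygon"
    hsv=cv2.cvtColor(np.ascontiguousarray(c["img"]),cv2.COLOR_RGB2HSV)
    m=((hsv[...,1]<smax)&(hsv[...,2]>vmin)).astype(np.uint8)
    k=np.zeros_like(m);u0,v0,u1,v1=box;k[v0:v1,u0:u1]=1;m*=k
    m=cv2.morphologyEx(m,cv2.MORPH_CLOSE,np.ones((3,3)))
    cs,_=cv2.findContours(m,cv2.RETR_EXTERNAL,cv2.CHAIN_APPROX_NONE)
    ct=max(cs,key=cv2.contourArea); return cv2.boxPoints(cv2.minAreaRect(ct)),ct
def rpose(P):
    "centre, side lengths, yaw of long side from 4 rect points"
    e=[(P[1]+P[2]-P[0]-P[3])/2,(P[2]+P[3]-P[0]-P[1])/2];L=[np.linalg.norm(x) for x in e]
    v=e[int(np.argmax(L))];y=np.degrees(np.arctan2(v[1],v[0]));y=(y+90)%180-90
    return P.mean(0).round(4),sorted(np.round(L,4)),round(y,2)
E
python3 - <<'E'
from h import *
w=load("w1");t=load("top0")
for smax in (60,80,100):
  bw,ct=rect(w,(205,70,290,185),smax);bt,_=rect(t,(235,165,280,222),smax)
  print(smax,bw.round(1).tolist(),"\n wrist",rpose(onz(w,bw,.013)),"top",rpose(onz(t,bt,.013)),"meet",meet(w,bw.mean(0),t,bt.mean(0)))
hsv=cv2.cvtColor(w["img"],cv2.COLOR_RGB2HSV)
print(hsv[127,246],hsv[100,235],hsv[127,205],hsv[150,268],hsv[120,262])
E
```

```text
60 [[219.0, 167.0], [227.0, 82.69999694824219], [269.20001220703125, 86.69999694824219], [261.20001220703125, 171.10000610351562]] 
 wrist (array([0.5336, 0.0191, 0.013 ]), [np.float64(0.0607), np.float64(0.1186)], np.float64(-18.99)) top (array([0.5336, 0.0194, 0.013 ]), [np.float64(0.0603), np.float64(0.121)], np.float64(-18.17)) meet (array([ 0.53512022,  0.0197116 , -0.01759572]), np.float64(7.50569104856868e-05))
80 [[219.0, 167.39999389648438], [226.6999969482422, 82.4000015258789], [269.29998779296875, 86.30000305175781], [261.6000061035156, 171.1999969482422]] 
 wrist (array([0.5336, 0.019 , 0.013 ]), [np.float64(0.0613), np.float64(0.1194)], np.float64(-18.73)) top (array([0.5337, 0.0196, 0.013 ]), [np.float64(0.0614), np.float64(0.1216)], np.float64(-18.17)) meet (array([ 0.5352306 ,  0.01984233, -0.01913318]), np.float64(0.000415908343654601))
100 [[218.3000030517578, 167.39999389648438], [226.10000610351562, 81.9000015258789], [269.5, 85.9000015258789], [261.70001220703125, 171.3000030517578]] 
 wrist (array([0.534 , 0.0193, 0.013 ]), [np.float64(0.0623), np.float64(0.1201)], np.float64(-18.75)) top (array([0.5337, 0.0195, 0.013 ]), [np.float64(0.0623), np.float64(0.1216)], np.float64(-18.17)) meet (array([ 0.53546631,  0.02001217, -0.02226049]), np.float64(0.00016104134294630333))
[ 21  51 196] [ 21  50 198] [ 17 164 140] [ 17 158 165] [ 20  57 135]
```

```bash
python3 - <<'E'
from h import *
go([.5337,.0192,.12],-18.7)
E
```

```text
cur yaw -12.7 turn -6.0
travel [ 0.2871 -0.0803  0.7139] twist 0.0333
```

Emit:
{"method": "jog_arm", "body": {"increments": [{"travel":[0.287,-0.08,0.714],"twist":0.033,"claw":1},{"travel":[0.287,-0.08,0.714],"twist":0.033,"claw":1},{"travel":[0.287,-0.08,0.714],"twist":0.033,"claw":1},{"travel":[0.287,-0.08,0.714],"twist":0.033,"claw":1},{"travel":[0.287,-0.08,0.714],"twist":0.033,"claw":1},{"travel":[0.287,-0.08,0.714],"twist":0.033,"claw":1}]}}

```text
time: 2.28
ee_pos: [0.5307, 0.0147, 0.1185]
tcp_rot: [0.001, 0.986, -0.164, -0.002]
ft_force: [0.3, -0.1, -0.4]
opening: 1.002
gripper_force: 0.0
```

```bash
python3 - <<'E'
from h import *
w=cam("wrist","w2");w1=load("w1")
pj=proj(w,[.5337,.0192,.013])[0];print("proj",pj)
u,v=pj.astype(int)
b,ct=rect(w,(max(0,u-75),max(0,v-130),u+75,v+110),80)
b1,_=rect(w1,(205,70,290,185),80)
print(b.round(1).tolist(),rpose(onz(w,b,.013)),meet(w,b.mean(0),w1,b1.mean(0)))
# match corners between the two wrist views
for p in b:
    q=min(b1,key=lambda q:np.linalg.norm(onz(w1,q,.013)-onz(w,p,.013)));print(meet(w,p,w1,q)[0].round(4))
go([.5337,.0192,.0165],-18.7)
E
```

```text
proj [247.95639336 189.33658247]
[[216.0, 128.0], [278.0, 128.0], [278.0, 245.0], [216.0, 245.0]] (array([0.5338, 0.0202, 0.013 ]), [np.float64(0.0614), np.float64(0.1191)], np.float64(-19.26)) (array([0.53571844, 0.01902997, 0.00900152]), np.float64(0.0010586224489927912))
[0.5994 0.0281 0.012 ]
[ 0.5808 -0.0274  0.0166]
[0.4675 0.0086 0.014 ]
[0.4874 0.0695 0.0123]
cur yaw -18.89 turn 0.19
travel [ 0.0039 -0.0238  0.5182] twist -0.001
```

View pics/w2.png

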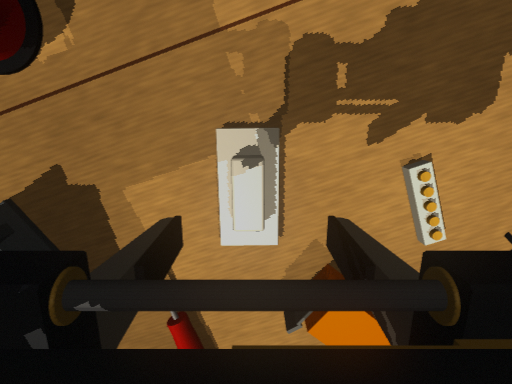

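The picture shows the cover plate spanning (216–278, 128–245), with the hump midway between the fingers and about 7 px left of centre. Two wrist views put the plate top at about z = 13.7 mm, which agrees with the text. I'm settling part-way down before closing.

Emit:
{"method": "jog_arm", "body": {"increments": [{"travel":[0.004,-0.025,0.35],"twist":0,"claw":1},{"travel":[0.004,-0.025,0.35],"twist":0,"claw":1},{"travel":[0.004,-0.025,0.35],"twist":0,"claw":1},{"travel":[0.004,-0.025,0.35],"twist":0,"claw":1},{"travel":[0.004,-0.025,0.35],"twist":0,"claw":1}]}}

```text
time: 2.75
ee_pos: [0.5358, 0.0202, 0.0524]
tcp_rot: [-0.0, 0.986, -0.164, 0.001]
ft_force: [-0.4, -1.1, 1.6]
opening: 1.003
gripper_force: 0.0
```

```bash
python3 - <<'E'
from h import *
o=get_obs();print(o["ee_pos"],o["dq"].round(3))
go([.5337,.0196,.0165],-19)
E
```

```text
[0.53577809 0.02023966 0.05238486] [ 0.    -0.006 -0.007  0.002 -0.011  0.002]
cur yaw -18.87 turn -0.13
travel [-0.0093  0.0066  0.1794] twist 0.0007
```

Emit:
{"method": "jog_arm", "body": {"increments": [{"travel":[-0.009,0.006,0.1],"twist":0,"claw":1},{"travel":[-0.009,0.006,0.18],"twist":0,"claw":1},{"travel":[-0.009,0.006,0.18],"twist":0,"claw":1},{"travel":[-0.009,0.006,0.18],"twist":0,"claw":-1},{"travel":[-0.009,0.006,0.18],"twist":0,"claw":-1},{"travel":[-0.009,0.006,0.18],"twist":0,"claw":-1},{"travel":[-0.009,0.006,0.18],"twist":0,"claw":-1},{"travel":[-0.009,0.006,0.18],"twist":0,"claw":-1},{"travel":[-0.009,0.006,0.18],"twist":0,"claw":-1},{"travel":[-0.009,0.006,0.18],"twist":0,"claw":-1}]}}

```text
time: 3.58
ee_pos: [0.5325, 0.0199, 0.014]
tcp_rot: [-0.0, 0.986, -0.164, 0.0]
ft_force: [-1.4, 0.0, 0.1]
opening: 0.514
gripper_force: 0.0
```

Emit:
{"method": "jog_arm", "body": {"increments": [{"travel":[0,0,0],"twist":0,"claw":-1},{"travel":[0,0,0],"twist":0,"claw":-1},{"travel":[0,0,0],"twist":0,"claw":-1}]}}

```text
time: 3.83
ee_pos: [0.5324, 0.02, 0.0137]
tcp_rot: [0.0, 0.986, -0.164, -0.0]
ft_force: [-0.1, -0.4, 0.9]
opening: 0.323
gripper_force: 30.0
```

Emit:
{"method": "jog_arm", "body": {"increments": [{"travel":[0,0,0],"twist":0,"claw":-0.2},{"travel":[0,0,0],"twist":0,"claw":-0.2},{"travel":[0.005,0,-0.018],"twist":0,"claw":-0.2},{"travel":[0.005,0,-0.018],"twist":0,"claw":-0.2},{"travel":[0.005,0,-0.018],"twist":0,"claw":-0.2},{"travel":[0.005,0,-0.018],"twist":0,"claw":-1},{"travel":[0.005,0,-0.018],"twist":0,"claw":-1},{"travel":[0.005,0,-0.018],"twist":0,"claw":-1},{"travel":[0.005,0,-0.018],"twist":0,"claw":-1},{"travel":[0.005,0,-0.018],"twist":0,"claw":-1}]}}

```text
time: 4.67
ee_pos: [0.5334, 0.0196, 0.0174]
tcp_rot: [-0.0, 0.986, -0.164, 0.0]
ft_force: [0.1, -0.7, 2.2]
opening: 0.323
gripper_force: 30.0
```

```bash
python3 - <<'E'
from h import *
o=get_obs();print(o["ee_pos"],o["dq"].round(3),o["opening"],o["gripper_force"])
# lift, and hover viewing pose for the stand
go([.5337,.0196,.25]); 
E
```

```text
[0.53339617 0.01960444 0.01744793] [-0.002  0.     0.001  0.     0.001  0.001] 0.32319965611900525 29.987630546092987
travel [ 1.5000e-03 -5.0000e-04 -1.1628e+00] twist 0
```

Emit:
{"method": "jog_arm", "body": {"increments": [{"travel":[0,0,-0.3],"twist":0,"claw":-1},{"travel":[0,0,-0.6],"twist":0,"claw":-1},{"travel":[0,0,-1],"twist":0,"claw":-1},{"travel":[0,0,-1],"twist":0,"claw":-1},{"travel":[0,0,-1],"twist":0,"claw":-1},{"travel":[0,0,-1],"twist":0,"claw":-1},{"travel":[0,0,-1],"twist":0,"claw":-1}]}}

```text
time: 5.25
ee_pos: [0.5345, 0.0197, 0.2193]
tcp_rot: [-0.0, 0.986, -0.164, 0.002]
ft_force: [-0.4, 0.1, 0.1]
opening: 0.323
gripper_force: 30.0
```

Emit:
{"method": "jog_arm", "body": {"increments": [{"travel":[-1,-0.76,-0.5],"twist":-0.217,"claw":-1},{"travel":[-1,-0.76,-0.5],"twist":-0.217,"claw":-1},{"travel":[-1,-0.76,-0.5],"twist":-0.217,"claw":-1},{"travel":[-1,-0.76,-0.5],"twist":-0.217,"claw":-1},{"travel":[-1,-0.76,-0.5],"twist":-0.217,"claw":-1},{"travel":[-1,-0.76,-0.5],"twist":-0.217,"claw":-1},{"travel":[-1,-0.76,-0.5],"twist":-0.217,"claw":-1},{"travel":[-1,-0.76,-0.5],"twist":-0.217,"claw":-1},{"travel":[-1,-0.76,-0.5],"twist":-0.217,"claw":-1},{"travel":[-1,-0.76,-0.5],"twist":-0.217,"claw":-1}]}}

```text
time: 6.08
ee_pos: [0.3929, 0.2274, 0.3157]
tcp_rot: [0.001, 0.984, 0.175, -0.001]
ft_force: [-0.1, 0.2, -0.3]
opening: 0.323
gripper_force: 30.0
```

```bash
python3 - <<'E'
from h import *
o=get_obs();print(o["time"],o["ee_pos"],o["dq"].round(3),o["opening"],o["gripper_force"],o["ft_force"].round(1))
w=cam("wrist","w3");cv2.imwrite("pics/w3b.png",cv2.resize(w["img"][:,:,::-1],(768,576)))
E
```

```text
6.0833 [0.39292767 0.22736788 0.31568504] [-0.022  0.003 -0.003 -0.     0.006  0.001] 0.3225387149962357 29.986960887908936 [-0.1  0.2 -0.3]
```

View pics/w3b.png

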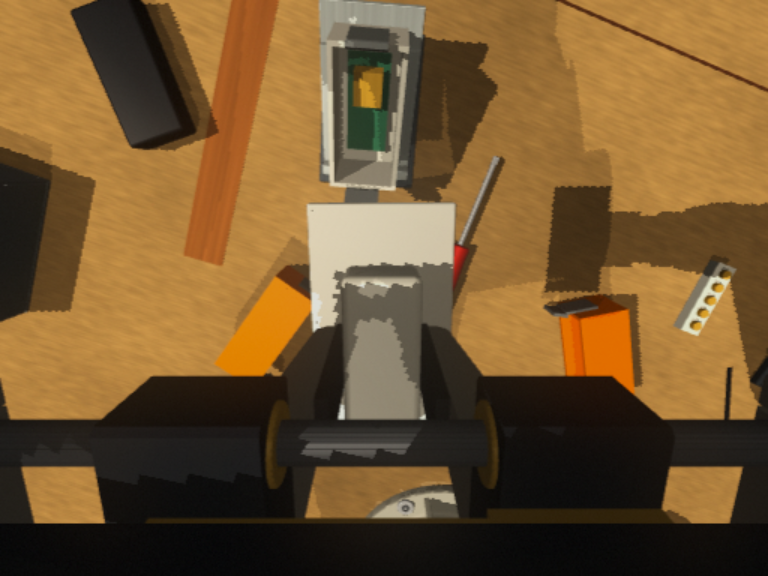

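The cover is held flat at (380,300), and the housing is in the stand at (368,110) with its lower clip at (362,196). I'll enlarge the housing in two views to read its corners.

```bash
python3 - <<'E'
from h import *
w=load("w3");s=load("side0")
a=cv2.resize(w["img"][0:145,205:295],None,fx=4,fy=4,interpolation=cv2.INTER_CUBIC)
b=cv2.resize(s["img"][210:300,190:275],None,fx=5,fy=5,interpolation=cv2.INTER_CUBIC)
im=np.zeros((580,790,3),np.uint8);im[:580,:360]=a;im[:450,362:362+425]=b
cv2.imwrite("pics/crop1.png",im[:,:,::-1])
E
```

```text
(no output)
```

View pics/crop1.png

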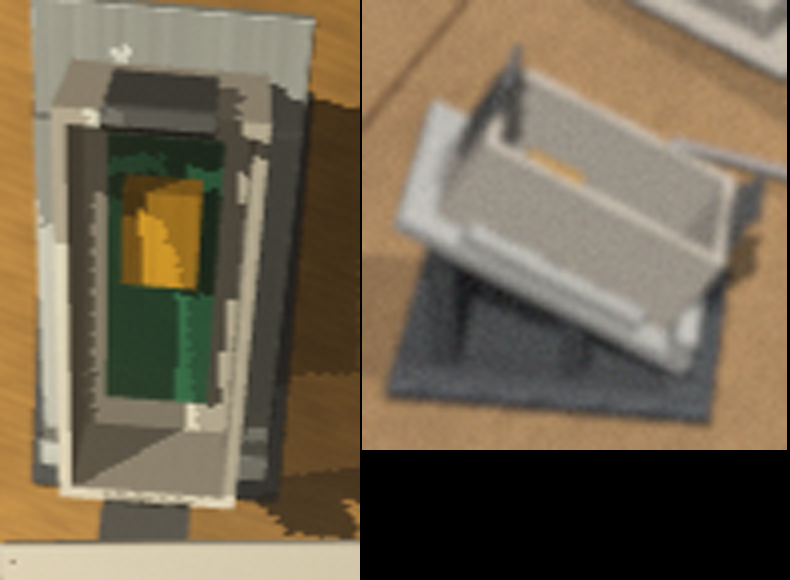

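In the crop, the wrist view shows the outer rim corners at lower-left (62,493), lower-right (234,503), upper-left (52,110) and upper-right (270,128). The upper clip is dark at (160,95). The side view shows the same corners at (720,264), (738,182), (492,138) and (525,70). This is the only white box, it is open, and it sits in the stand, so it is the one meant.

```bash
python3 - <<'E'
from h import *
w=load("w3");s=load("side0")
W=np.array([(62,493),(234,503),(52,110),(270,128)],float)/4+[205,0]   # LL LR UL UR
S=(np.array([(720,264),(738,182),(492,138),(525,70)],float)-[362,0])/5+[190,210]
M=np.array([(-60,30,0),(-60,-30,0),(60,30,0),(60,-30,0)])/1e3
P=np.array([meet(w,a,s,b)[0] for a,b in zip(W,S)]);print(P.round(4),[round(meet(w,a,s,b)[1],4) for a,b in zip(W,S)])
def fit(M,P):
    A=Ro.align_vectors(P-P.mean(0),M-M.mean(0))[0].as_matrix();return A,P.mean(0)
def show(n,A,c): print(n,c.round(4),"yaw",np.degrees(np.arctan2(-A[0,1],A[1,1])).round(2),"tilt",np.degrees(np.arcsin(A[2,0])).round(2),"roll",np.degrees(np.arcsin(A[2,1])).round(2))
A,c=fit(M,P);show("tri",A,c);print(((P-(M@A.T+c))*1e3).round(1).tolist())
for n,cm,px in (("w",w,W),("s",s,S)):
    K=np.array([[foc(cm),0,cm["cx"]],[0,foc(cm),cm["cy"]],[0,0,1]])
    ok,r,t=cv2.solvePnP(M,px,K,None,flags=cv2.SOLVEPNP_IPPE)
    B=cm["R"].T@cv2.Rodrigues(r)[0];show("pnp "+n,B,cm["R"].T@(t[:,0]-cm["t"]))
E
```

```text
[[0.4352 0.2907 0.081 ]
 [0.4506 0.2333 0.0787]
 [0.5323 0.3187 0.1436]
 [0.5469 0.2617 0.1371]] [np.float64(0.0017), np.float64(0.0056), np.float64(0.0023), np.float64(0.0089)]
tri [0.4913 0.2761 0.1101] yaw 17.09 tilt 30.97 roll 2.75
[[2.4, -0.4, 0.3], [0.1, -0.5, 0.9], [0.3, 0.3, 1.2], [-2.8, 0.5, -2.4]]
pnp w [0.4938 0.2772 0.1058] yaw 16.54 tilt 31.0 roll 0.54
pnp s [0.5084 0.2312 0.0698] yaw 11.38 tilt 26.22 roll 2.74
```

```bash
python3 - <<'E'
from h import *
w=load("w3");s=load("side0")
W=np.array([(62,493),(234,503),(52,110),(270,128)],float)/4+[205,0]
S=(np.array([(720,264),(738,182),(492,138),(525,70)],float)-[362,0])/5+[190,210]
M=np.array([(-60,30),(-60,-30),(60,30),(60,-30)])/1e3
c0=np.array([.492,.2765,.1113]);yaw=17
for nm,cm,px in (("w",w,W),("s",s,S)):
  c=c0.copy();y=yaw
  for _ in range(4):
    B=Ro.from_euler("ZY",[y,-30],degrees=True).as_matrix();n=B[:,2]
    o,d=ray(cm,px);Q=(o+d*((n@(c-o))/(d@n))[:,None]-c)@B
    q=Q[:,:2];m=q.mean(0);ang=np.degrees(np.arctan2(*(((M*(q-m)[:,::-1]*[1,-1]).sum()),(M*(q-m)).sum())))
    c=c+B[:,:2]@m; c[2]+=0; c=c-n*((c-c0)@[0,0,1])/n[2]*1
    y+=ang
  R2=Ro.from_euler("z",ang,degrees=True).as_matrix()[:2,:2]
  print(nm,c.round(4),"yaw",round(y,2),"in-plane (mm)",((q-m)*1e3).round(1).tolist())
E
```

```text
w [0.4935 0.2769 0.1113] yaw 16.32 in-plane (mm) [[-59.1, 29.6], [-58.3, -29.5], [58.9, 29.6], [58.5, -29.7]]
s [0.4884 0.2772 0.1113] yaw 14.19 in-plane (mm) [[-57.0, 28.1], [-58.4, -29.7], [60.2, 27.3], [55.2, -25.6]]
```

```bash
cat >> h.py <<'E'
RIM=np.array([.4932,.2768,.1110]);YAW=16.4
def B(): return Ro.from_euler("ZY",[YAW,-30],degrees=True).as_matrix()
def Hw(p): return RIM+B()@(np.array(p,float)/1e3-[0,0,.05])      # housing mm -> world m
def tcp_for(cx,cz,piv=27,tip=17.4,gx=0):
    "TCP for tilted cover with its origin at housing (cx,0,cz) mm, pivoting at piv above its origin"
    return Hw([cx+gx,0,cz+piv])-[0,0,(piv-tip)/1e3]
E
python3 - <<'E'
from h import *
w=load("w3");o=get_obs();R=Rt()
e=np.array([[(310/1.5),204/1.5],[382/1.5,204/1.5],[455/1.5,204/1.5]])
zpl=o["ee_pos"][2]-.0044
print("plate far edge in tool (mm):",((onz(w,e,zpl)-o["ee_pos"])@R*1e3).round(1).tolist(), o["ee_pos"])
C=Hw([62.5,0,72]);u=np.array([np.cos(np.radians(YAW)),np.sin(np.radians(YAW)),0])
end=tcp_for(62.5-39.8,72);print("clip top",C.round(4),"end",end.round(4),"horiz check",((C-end)@u).round(4))
st=end+[0,0,.045];print("start",st.round(4));go(st,YAW)
print("above seat",tcp_for(0,82).round(4),"seated",tcp_for(0,42).round(4),"n",B()[:,2].round(4))
E
```

```text
plate far edge in tool (mm): [[58.7, -27.8, 4.2], [58.7, 0.9, 4.3], [58.7, 30.0, 4.3]] [0.39314743 0.2271111  0.31580383]
clip top [0.5346 0.289  0.1613] end [0.4886 0.2754 0.1552] horiz check 0.048
start [0.4886 0.2754 0.2002]
cur yaw 20.15 turn -3.75
travel [ 0.5326 -0.063   0.5767] twist 0.0208
above seat [0.4649 0.2685 0.1525] seated [0.4841 0.2741 0.1179] n [-0.4797 -0.1412  0.866 ]
```

Emit:
{"method": "jog_arm", "body": {"increments": [{"travel":[0.533,-0.063,0.3],"twist":0.021,"claw":-1},{"travel":[0.533,-0.063,0.577],"twist":0.021,"claw":-1},{"travel":[0.533,-0.063,0.577],"twist":0.021,"claw":-1},{"travel":[0.533,-0.063,0.577],"twist":0.021,"claw":-1},{"travel":[0.533,-0.063,0.577],"twist":0.021,"claw":-1},{"travel":[0.533,-0.063,0.577],"twist":0.021,"claw":-1},{"travel":[0.533,-0.063,0.577],"twist":0.021,"claw":-1},{"travel":[0.533,-0.063,0.577],"twist":0.021,"claw":-1},{"travel":[0.533,-0.063,0.577],"twist":0.021,"claw":-1},{"travel":[0.533,-0.063,0.577],"twist":0.021,"claw":-1}]}}

```text
time: 6.97
ee_pos: [0.4892, 0.2768, 0.2036]
tcp_rot: [-0.0, 0.99, 0.143, 0.001]
ft_force: [0.2, 0.6, 0.1]
opening: 0.324
gripper_force: 30.0
```

```bash
python3 - <<'E'
from h import *
o=get_obs();print(o["time"],o["ee_pos"].round(4),o["dq"].round(3),o["ft_force"].round(1),o["gripper_force"])
go(tcp_for(62.5-39.8,72),YAW)
s=cam("side","s1");w=cam("wrist","w4")
a=cv2.resize(s["img"][150:300,180:300],None,fx=3.3,fy=3.3,interpolation=cv2.INTER_CUBIC)
b=cv2.resize(w["img"][40:280,140:380],None,fx=1.6,fy=1.6)
im=np.zeros((500,790,3),np.uint8);im[:a.shape[0],:a.shape[1]]=a;im[:b.shape[0],400:400+b.shape[1]]=b
cv2.imwrite("pics/crop2.png",im[:,:,::-1])
E
```

```text
6.9667 [0.4892 0.2768 0.2036] [ 0.004  0.006  0.003  0.001 -0.003 -0.   ] [0.2 0.6 0.1] 29.98705565929413
cur yaw 16.4 turn -0.0
travel [-0.0053  0.0056  0.2419] twist 0.0
```

View pics/crop2.png

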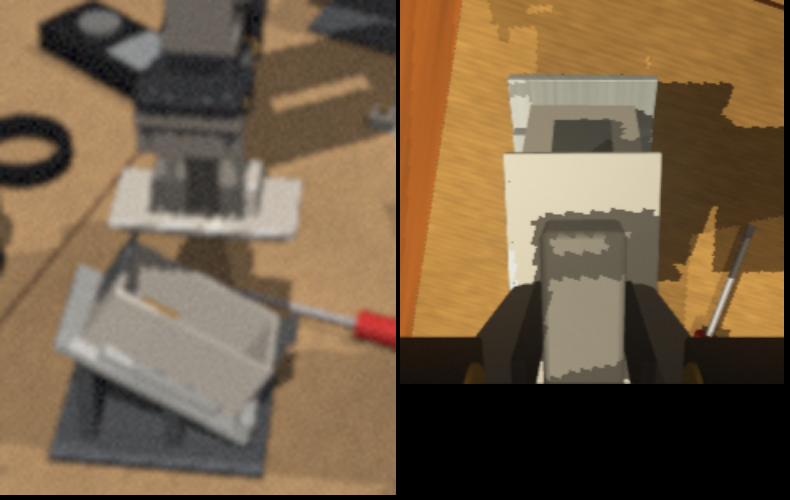

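The side crop shows the cover held level above the upper clip at (130,245). In the wrist crop the cover centre is at column 582 and the housing centre at 583, so they line up within about 1 mm and are parallel. Next I press the cover's far end on the clip top so that it tilts in the grip.

Emit:
{"method": "jog_arm", "body": {"increments": [{"travel":[-0.005,0,0.05],"twist":0,"claw":-1},{"travel":[-0.005,0,0.1],"twist":0,"claw":-1},{"travel":[-0.005,0,0.12],"twist":0,"claw":-1},{"travel":[-0.005,0,0.13],"twist":0,"claw":-1},{"travel":[-0.005,0,0.14],"twist":0,"claw":-1},{"travel":[-0.005,0,0.15],"twist":0,"claw":-1}]}}

```text
time: 7.57
ee_pos: [0.4867, 0.2762, 0.1716]
tcp_rot: [0.0, 0.99, 0.143, -0.001]
ft_force: [-6.8, -1.5, 9.6]
opening: 0.324
gripper_force: 30.0
```

Emit:
{"method": "jog_arm", "body": {"increments": [{"travel":[0,0,0.01],"twist":0,"claw":-1},{"travel":[0,0,0.02],"twist":0,"claw":-1},{"travel":[0,0,0.03],"twist":0,"claw":-1},{"travel":[0,0,0.03],"twist":0,"claw":-1}]}}

```text
time: 7.9
ee_pos: [0.4864, 0.276, 0.1652]
tcp_rot: [0.0, 0.99, 0.143, -0.002]
ft_force: [-5.5, -1.4, 6.7]
opening: 0.32
gripper_force: 30.0
```

Emit:
{"method": "jog_arm", "body": {"increments": [{"travel":[0.004,0,0.01],"twist":0,"claw":-1},{"travel":[0.006,0,0.02],"twist":0,"claw":-1},{"travel":[0.008,0,0.03],"twist":0,"claw":-1},{"travel":[0.01,0,0.04],"twist":0,"claw":-1},{"travel":[0.01,0,0.05],"twist":0,"claw":-1},{"travel":[0.01,0,0.05],"twist":0,"claw":-1}]}}

```text
time: 8.4
ee_pos: [0.4885, 0.2767, 0.1556]
tcp_rot: [0.0, 0.99, 0.143, -0.001]
ft_force: [-7.2, -1.8, 10.4]
opening: 0.326
gripper_force: 39.6
```

```bash
python3 - <<'E'
from h import *
o=get_obs();print(o["time"],o["ee_pos"].round(4),o["dq"].round(3),o["ft_force"].round(1),o["gripper_force"])
s=cam("side","s2");w=cam("wrist","w5")
a=cv2.resize(s["img"][150:300,180:300],None,fx=3.3,fy=3.3,interpolation=cv2.INTER_CUBIC)
b=cv2.resize(w["img"][40:280,140:380],None,fx=1.6,fy=1.6)
im=np.zeros((500,790,3),np.uint8);im[:a.shape[0],:a.shape[1]]=a;im[:b.shape[0],400:400+b.shape[1]]=b
cv2.imwrite("pics/crop3.png",im[:,:,::-1])
E
```

```text
8.4 [0.4885 0.2767 0.1556] [ 0.001 -0.003 -0.002  0.     0.004  0.002] [-7.2 -1.8 10.4] 39.59309461992234
```

View pics/crop3.png

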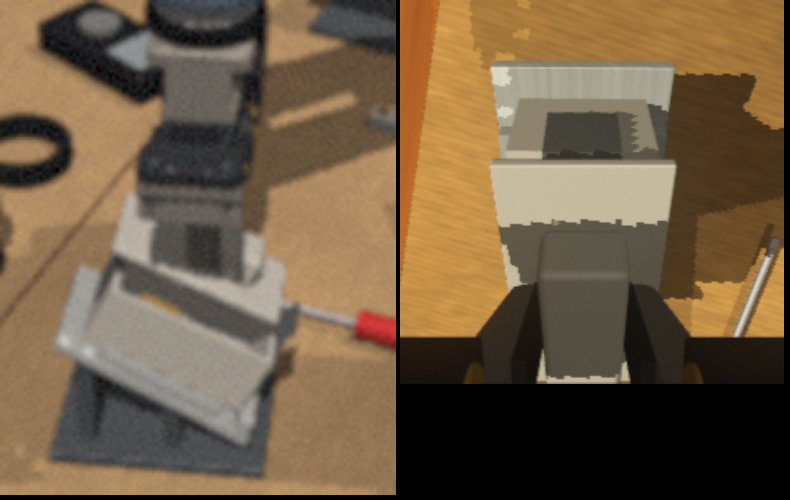

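The side crop shows the cover now tilted close to the housing's slope, but about 5° short: its near edge runs (115,255)–(280,328). In the wrist crop it stays centred and parallel. I'm pressing a little further.

Emit:
{"method": "jog_arm", "body": {"increments": [{"travel":[0.002,0,0.01],"twist":0,"claw":-1},{"travel":[0.004,0,0.02],"twist":0,"claw":-1},{"travel":[0.006,0,0.03],"twist":0,"claw":-1},{"travel":[0.006,0,0.03],"twist":0,"claw":-1}]}}

```text
time: 8.83
ee_pos: [0.4898, 0.2771, 0.1497]
tcp_rot: [0.0, 0.99, 0.143, -0.001]
ft_force: [-6.8, -2.2, 11.2]
opening: 0.329
gripper_force: 40.0
```

```bash
cat >> h.py <<'E'
def edges(c,box,z=None):
    "long straight segments (LSD) in a box, pixels"
    u0,v0,u1,v1=box;g=cv2.cvtColor(np.ascontiguousarray(c["img"][v0:v1,u0:u1]),cv2.COLOR_RGB2GRAY)
    g=cv2.resize(g,None,fx=3,fy=3,interpolation=cv2.INTER_CUBIC)
    L=cv2.createLineSegmentDetector().detect(g)[0][:,0]/3+[u0,v0,u0,v0]
    return sorted(L.tolist(),key=lambda l:-np.hypot(l[2]-l[0],l[3]-l[1]))
def vangle(c,l):
    "slope above level of an image line taken to lie in the vertical plane through RIM along the stand"
    n=np.array([-np.sin(np.radians(YAW)),np.cos(np.radians(YAW)),0]);n0=RIM+n*.03
    o,d=ray(c,[l[:2],l[2:]]);P=o+d*((n@(n0-o))/(d@n))[:,None];e=P[1]-P[0]
    return np.degrees(np.arctan2(e[2],np.hypot(*e[:2]))),np.linalg.norm(e)
E
python3 - <<'E'
from h import *
o=get_obs();print(o["time"],o["ee_pos"].round(4),o["ft_force"].round(1),o["gripper_force"])
for n in ("s0","s1","s2","s3"):
    s=load("side0") if n=="s0" else cam("side","s3") if n=="s3" else load(n)
    print(n,[(np.round(l,1).tolist(),np.round(vangle(s,l),3).tolist()) for l in edges(s,(195,200,275,285))[:7]])
E
```

```text
8.8333 [0.4898 0.2771 0.1497] [-6.8 -2.2 11.2] 40.03096568165347
s0 [([241.3, 208.0, 274.4, 225.2], [-28.87, 0.08]), ([211.5, 257.2, 244.5, 274.1], [-30.295, 0.086]), ([253.1, 256.5, 228.1, 243.2], [30.481, 0.064]), ([228.9, 272.0, 252.8, 283.8], [-29.547, 0.063]), ([229.4, 246.8, 252.8, 258.7], [-29.555, 0.06]), ([207.2, 261.2, 228.8, 272.2], [-30.252, 0.056]), ([204.2, 230.0, 197.5, 252.9], [-74.989, 0.069])]
s1 [([224.7, 270.1, 253.0, 284.1], [-29.497, 0.075]), ([264.4, 245.1, 239.0, 231.7], [30.083, 0.064]), ([199.8, 256.0, 224.4, 270.7], [-35.357, 0.067]), ([232.6, 219.6, 255.6, 221.0], [0.73, 0.049]), ([213.2, 218.0, 232.4, 219.2], [0.582, 0.041]), ([262.4, 262.7, 264.6, 246.0], [85.902, 0.049]), ([269.6, 219.1, 271.1, 204.8], [87.266, 0.037])]
s2 [([213.4, 225.9, 262.8, 247.8], [-25.302, 0.118]), ([224.3, 269.8, 253.1, 284.4], [-30.027, 0.076]), ([250.9, 252.6, 229.0, 242.1], [27.768, 0.054]), ([219.2, 200.8, 206.3, 216.8], [-56.632, 0.052]), ([207.0, 261.2, 224.6, 270.3], [-30.747, 0.046]), ([205.9, 213.9, 216.9, 200.2], [56.804, 0.044]), ([197.9, 275.6, 202.6, 259.9], [75.132, 0.051])]
s3 [([217.8, 266.7, 253.0, 284.2], [-29.565, 0.093]), ([227.3, 233.7, 260.9, 252.9], [-32.552, 0.087]), ([258.1, 256.5, 234.2, 245.5], [26.722, 0.059]), ([219.2, 200.8, 206.5, 216.5], [-56.711, 0.051]), ([203.3, 258.5, 217.5, 267.1], [-35.544, 0.039]), ([206.2, 213.6, 216.5, 200.8], [56.648, 0.042]), ([244.1, 236.7, 228.9, 231.8], [17.744, 0.035])]
```

```bash
sed -i 's/^RIM=.*/RIM=np.array([.4938,.2772,.1063]);YAW=16.4/' h.py; python3 - <<'E'
from h import *
o=get_obs();p=o["ee_pos"];w=cam("wrist","w6")
H=lambda X:((X-RIM)@B()+[0,0,.05])*1e3
print("TCP in H",H(p).round(1),"clip top C rel normal",(72-H(p)[2]).round(1))
def plane(uv,zH):
    n=B()[:,2];oo,d=ray(w,uv);q=Hw([0,0,zH]);return np.array([H(a) for a in oo+d*((n@(q-oo))/(d@n))[:,None]])
zt=H(p)[2]-18.2+13   # plate top, H
for l in edges(w,(190,60,320,160)):
    if np.hypot(l[2]-l[0],l[3]-l[1])<14: continue
    print(np.round(l,1).tolist(),"plate-top plane",plane([l[:2],l[2:]],zt)[:,:2].round(1).tolist(),"rim plane",plane([l[:2],l[2:]],50)[:,:2].round(1).tolist())
E
```

```text
TCP in H [18.4  1.  89.6] clip top C rel normal -17.6
[194.8, 152.7, 313.1, 152.7] plate-top plane [[75.7, 30.2], [75.6, -29.8]] rim plane [[50.1, 39.0], [50.1, -38.6]]
[312.7, 150.8, 194.4, 150.8] plate-top plane [[76.9, -29.5], [76.9, 30.2]] rim plane [[51.6, -38.1], [51.7, 39.0]]
[311.9, 82.8, 196.0, 82.4] plate-top plane [[111.9, -24.1], [112.0, 24.4]] rim plane [[96.9, -31.2], [97.1, 31.5]]
[207.7, 84.0, 303.5, 84.2] plate-top plane [[111.3, 19.6], [111.3, -20.7]] rim plane [[96.2, 25.3], [96.1, -26.8]]
[281.9, 146.1, 196.9, 146.5] plate-top plane [[79.7, -13.7], [79.5, 28.6]] rim plane [[55.3, -17.8], [55.1, 36.9]]
[213.5, 102.6, 294.0, 102.9] plate-top plane [[102.9, 18.0], [102.8, -17.5]] rim plane [[85.3, 23.2], [85.2, -22.6]]
[278.5, 138.0, 229.8, 137.6] plate-top plane [[84.5, -11.8], [84.7, 11.9]] rim plane [[61.5, -15.3], [61.8, 15.3]]
[303.0, 137.1, 295.5, 106.7] plate-top plane [[85.0, -23.6], [101.0, -18.3]] rim plane [[62.2, -30.6], [82.8, -23.8]]
[309.0, 110.9, 312.9, 83.5] plate-top plane [[98.9, -24.6], [111.5, -24.6]] rim plane [[80.1, -31.9], [96.5, -31.8]]
[313
[... 314 characters left out ...]
0, 16.4], [79.3, 13.3]]
[226.9, 136.7, 204.4, 136.8] plate-top plane [[85.2, 13.3], [85.2, 24.2]] rim plane [[62.4, 17.1], [62.4, 31.2]]
[208.9, 119.9, 213.3, 103.4] plate-top plane [[94.4, 21.0], [102.6, 18.2]] rim plane [[74.3, 27.1], [84.9, 23.4]]
[231.9, 111.7, 249.0, 111.7] plate-top plane [[98.5, 10.2], [98.5, 2.4]] rim plane [[79.6, 13.1], [79.6, 3.1]]
[194.8, 145.6, 210.6, 145.7] plate-top plane [[80.0, 29.6], [80.0, 21.7]] rim plane [[55.7, 38.1], [55.7, 28.0]]
[194.8, 82.9, 196.9, 97.2] plate-top plane [[111.8, 25.0], [105.5, 25.0]] rim plane [[96.8, 32.2], [88.6, 32.2]]
[211.9, 142.5, 226.0, 142.6] plate-top plane [[81.9, 20.9], [81.8, 13.9]] rim plane [[58.1, 26.9], [58.1, 17.9]]
```

Emit:
{"method": "jog_arm", "body": {"increments": [{"travel":[-0.01,0,-0.018],"twist":0,"claw":-1},{"travel":[-0.02,0,-0.035],"twist":0,"claw":-1},{"travel":[-0.02,0,-0.035],"twist":0,"claw":-1},{"travel":[-0.05,0,-0.017],"twist":0,"claw":-1},{"travel":[-0.083,0,0.001],"twist":0,"claw":-1},{"travel":[-0.083,0,0.001],"twist":0,"claw":-1},{"travel":[-0.083,0,0.001],"twist":0,"claw":-1}]}}

```text
time: 9.52
ee_pos: [0.4743, 0.2723, 0.1492]
tcp_rot: [0.0, 0.99, 0.143, -0.001]
ft_force: [0.4, 0.5, -0.1]
opening: 0.325
gripper_force: 39.7
```

Emit:
{"method": "jog_arm", "body": {"increments": [{"travel":[0.01,0,0.017],"twist":0,"claw":-1},{"travel":[0.02,0,0.034],"twist":0,"claw":-1},{"travel":[0.03,0,0.052],"twist":0,"claw":-1},{"travel":[0.037,0,0.065],"twist":0,"claw":-1},{"travel":[0.037,0,0.065],"twist":0,"claw":-1},{"travel":[0.037,0,0.065],"twist":0,"claw":-1}]}}

```text
time: 10.02
ee_pos: [0.4822, 0.2747, 0.1366]
tcp_rot: [0.0, 0.99, 0.143, -0.0]
ft_force: [-2.2, -0.4, 2.3]
opening: 0.325
gripper_force: 39.6
```

```bash
cat >> h.py <<'E'
def H(X): return ((X-RIM)@B()+[0,0,.05])*1e3
def plane(c,uv,zH):
    n=B()[:,2];oo,d=ray(c,uv);q=Hw([0,0,zH]);return np.array([H(a) for a in oo+d*((n@(q-oo))/(d@n))[:,None]])
def look(name,tz=18.2):
    o=get_obs();p=o["ee_pos"];w=cam("wrist",name);zt=H(p)[2]-tz+13
    print(o["time"],"TCP H",H(p).round(1),"ft",o["ft_force"].round(1),"cover z",(H(p)[2]-tz).round(1))
    for l in edges(w,(180,60,330,175)):
        if np.hypot(l[2]-l[0],l[3]-l[1])<14 or abs(l[1]-l[3])>3: continue
        print(np.round(l,1).tolist(),"top",plane(w,[l[:2],l[2:]],zt)[:,:2].round(1).tolist(),"rim",plane(w,[l[:2],l[2:]],50)[:,:2].round(1).tolist(),"clip72",plane(w,[l[:2],l[2:]],72)[:,:2].round(1).tolist())
E
python3 - <<'E'
from h import *
look("w7");s=cam("side","s4")
print([(np.round(l,1).tolist(),np.round(vangle(s,l),3).tolist()) for l in edges(s,(195,200,275,285))[:7]])
E
```

```text
10.0167 TCP H [ 4.9  0.9 82.2] ft [-2.2 -0.4  2.3] cover z 64.0
[317.7, 67.9, 190.6, 66.7] top [[104.4, -25.7], [104.9, 25.6]] rim [[94.1, -31.7], [94.7, 31.5]] clip72 [[102.5, -26.8], [103.0, 26.7]]
[313.1, 150.8, 194.4, 150.7] top [[63.3, -29.8], [63.3, 30.2]] rim [[43.6, -36.6], [43.6, 37.0]] clip72 [[59.6, -31.1], [59.7, 31.4]]
[194.8, 152.7, 312.7, 152.7] top [[62.1, 30.1], [62.1, -29.8]] rim [[42.1, 37.0], [42.1, -36.6]] clip72 [[58.4, 31.4], [58.4, -31.0]]
[313.1, 146.3, 209.0, 146.4] top [[66.0, -29.4], [65.9, 22.5]] rim [[46.9, -36.2], [46.8, 27.6]] clip72 [[62.5, -30.7], [62.4, 23.5]]
[241.5, 69.0, 316.0, 69.2] top [[104.0, 5.1], [103.9, -25.2]] rim [[93.6, 6.3], [93.5, -30.9]] clip72 [[102.1, 5.4], [102.0, -26.2]]
[283.1, 142.3, 223.5, 141.9] top [[68.4, -14.3], [68.7, 15.0]] rim [[49.9, -17.6], [50.2, 18.5]] clip72 [[65.0, -14.9], [65.2, 15.7]]
[226.9, 135.7, 281.0, 135.9] top [[72.2, 13.2], [72.1, -13.0]] rim [[54.6, 16.1], [54.4, -16.0]] clip72 [[69.0, 13.7], [68.8, -13.6]]
[211.0, 90.9, 256.5, 91.0] top [[94.8, 18.5], [94.7, -1.0]] rim [[82.2, 22.6], [82.1, -1.3]] clip
[... 330 characters left out ...]
89.6, 4.1], [89.5, -3.6]] rim [[76.0, 5.0], [75.8, -4.5]] clip72 [[87.1, 4.3], [87.0, -3.8]]
[261.8, 101.6, 278.6, 102.6] top [[89.8, -3.4], [89.4, -10.8]] rim [[76.2, -4.2], [75.6, -13.3]] clip72 [[87.3, -3.5], [86.8, -11.3]]
[208.1, 136.1, 224.8, 136.3] top [[72.0, 22.3], [71.9, 14.2]] rim [[54.3, 27.3], [54.1, 17.4]] clip72 [[68.7, 23.2], [68.6, 14.8]]
[([258.7, 259.5, 218.2, 238.1], [30.577, 0.104]), ([205.8, 260.7, 239.8, 277.7], [-29.793, 0.089]), ([230.2, 238.2, 262.8, 256.6], [-32.331, 0.085]), ([256.4, 215.6, 226.8, 213.8], [-0.671, 0.062]), ([195.5, 284.4, 202.5, 259.9], [75.72, 0.08]), ([204.3, 215.7, 216.9, 200.3], [56.347, 0.05]), ([249.9, 242.3, 234.3, 237.0], [18.892, 0.036])]
```

Emit:
{"method": "jog_arm", "body": {"increments": [{"travel":[-0.005,0,-0.009],"twist":0,"claw":-1},{"travel":[-0.018,0,-0.001],"twist":0,"claw":-1},{"travel":[-0.013,0,0.0075],"twist":0,"claw":-1},{"travel":[-0.013,0,0.0075],"twist":0,"claw":-1},{"travel":[-0.013,0,0.0075],"twist":0,"claw":-1}]}}

```text
time: 10.53
ee_pos: [0.4797, 0.274, 0.1351]
tcp_rot: [0.0, 0.99, 0.143, -0.0]
ft_force: [0.8, 0.4, -0.1]
opening: 0.327
gripper_force: 39.5
```

```bash
python3 - <<'E'
from h import *
look("w8");s=cam("side","s5");w=load("w8")
a=cv2.resize(s["img"][195:295,190:275],None,fx=4.6,fy=4.6,interpolation=cv2.INTER_CUBIC)
b=cv2.resize(w["img"][50:180,190:320],None,fx=3,fy=3,interpolation=cv2.INTER_CUBIC)
im=np.zeros((500,790,3),np.uint8);im[:a.shape[0],:a.shape[1]]=a;im[:b.shape[0],398:398+b.shape[1]]=b
cv2.imwrite("pics/crop4.png",im[:,:,::-1])
E
```

```text
10.5333 TCP H [ 1.9  0.9 82.1] ft [ 0.8  0.4 -0.1] cover z 63.9
[313.5, 150.6, 194.8, 150.6] top [[60.4, -30.0], [60.4, 29.9]] rim [[40.8, -36.9], [40.8, 36.7]] clip72 [[56.8, -31.3], [56.9, 31.2]]
[195.2, 152.5, 312.7, 152.4] top [[59.3, 29.9], [59.3, -29.8]] rim [[39.4, 36.7], [39.4, -36.6]] clip72 [[55.6, 31.1], [55.6, -31.0]]
[299.8, 62.8, 203.1, 62.6] top [[103.5, -18.3], [103.5, 20.4]] rim [[93.7, -22.5], [93.8, 25.0]] clip72 [[101.7, -19.0], [101.8, 21.2]]
[190.6, 64.1, 271.0, 64.2] top [[103.0, 25.5], [102.9, -6.8]] rim [[93.0, 31.3], [93.0, -8.4]] clip72 [[101.1, 26.5], [101.1, -7.1]]
[313.1, 146.0, 247.3, 145.4] top [[63.2, -29.4], [63.6, 3.4]] rim [[44.3, -36.1], [44.7, 4.1]] clip72 [[59.8, -30.6], [60.1, 3.5]]
[283.5, 137.3, 223.1, 136.9] top [[68.3, -14.3], [68.6, 15.0]] rim [[50.5, -17.6], [50.8, 18.4]] clip72 [[65.0, -14.9], [65.3, 15.7]]
[226.9, 130.8, 281.0, 131.4] top [[72.0, 13.0], [71.7, -12.9]] rim [[55.0, 15.9], [54.6, -15.8]] clip72 [[68.9, 13.5], [68.5, -13.4]]
[231.9, 86.8, 281.5, 87.3] top [[93.6, 9.4], [93.4, -11.6]] rim [[81.5, 11.6], [81.3, -14.3]] clip72
[... 385 characters left out ...]
p72 [[91.4, 19.4], [91.3, 10.6]]
[228.5, 144.6, 245.6, 144.6] top [[64.1, 12.7], [64.1, 4.2]] rim [[45.3, 15.5], [45.3, 5.1]] clip72 [[60.6, 13.2], [60.6, 4.4]]
[316.9, 63.0, 299.8, 62.9] top [[103.4, -25.1], [103.4, -18.3]] rim [[93.6, -30.9], [93.6, -22.5]] clip72 [[101.6, -26.2], [101.6, -19.1]]
[207.7, 131.8, 224.0, 131.9] top [[71.4, 22.2], [71.4, 14.4]] rim [[54.3, 27.2], [54.2, 17.7]] clip72 [[68.3, 23.1], [68.2, 15.0]]
[261.0, 97.2, 276.5, 98.1] top [[88.9, -3.0], [88.5, -9.8]] rim [[75.8, -3.7], [75.3, -12.0]] clip72 [[86.5, -3.1], [86.1, -10.2]]
[300.6, 64.7, 316.0, 64.9] top [[102.7, -18.7], [102.6, -24.9]] rim [[92.7, -23.0], [92.6, -30.6]] clip72 [[100.9, -19.5], [100.8, -26.0]]
```

View pics/crop4.png

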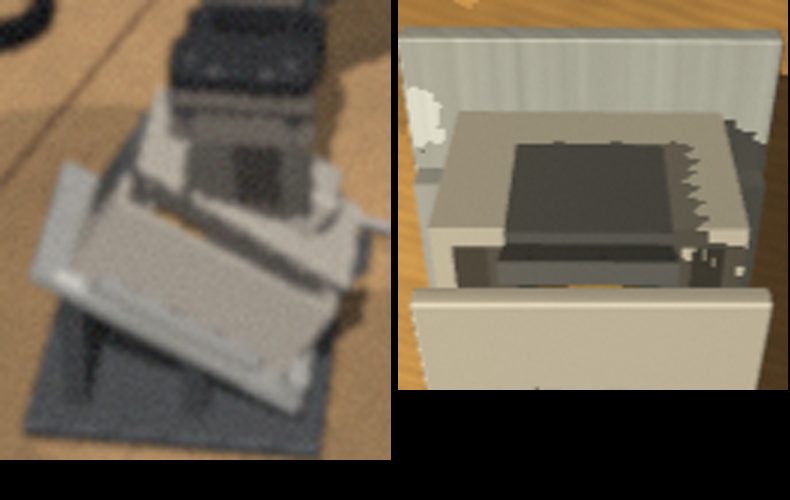

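The wrist crop shows the cover's far edge at row 290. It is parallel to the clip nose (rows 245–285) and to the rim edge (row 225), and centred laterally (592 against 589). The side crop shows the cover just above the rim at the same tilt. No force at present, so I'm pressing along the slope normal in small steps.

Emit:
{"method": "jog_arm", "body": {"increments": [{"travel":[0.005,0,0.009],"twist":0,"claw":-1},{"travel":[0.01,0,0.017],"twist":0,"claw":-1},{"travel":[0.01,0,0.017],"twist":0,"claw":-1},{"travel":[0.01,0,0.017],"twist":0,"claw":-1}]}}

```text
time: 10.97
ee_pos: [0.4811, 0.2744, 0.1315]
tcp_rot: [0.0, 0.99, 0.143, -0.001]
ft_force: [-2.1, -1.4, 0.2]
opening: 0.323
gripper_force: 39.6
```

Emit:
{"method": "jog_arm", "body": {"increments": [{"travel":[0.005,0,0.009],"twist":0,"claw":-1},{"travel":[0.01,0,0.017],"twist":0,"claw":-1},{"travel":[0.01,0,0.017],"twist":0,"claw":-1},{"travel":[0.01,0,0.017],"twist":0,"claw":-1}]}}

```text
time: 11.3
ee_pos: [0.4837, 0.2752, 0.1285]
tcp_rot: [-0.0, 0.99, 0.143, 0.0]
ft_force: [-3.1, -0.7, 2.1]
opening: 0.322
gripper_force: 39.6
```

Emit:
{"method": "jog_arm", "body": {"increments": [{"travel":[0.003,0,0.005],"twist":0,"claw":-1},{"travel":[0.005,0,0.009],"twist":0,"claw":-1},{"travel":[0.0075,0,0.013],"twist":0,"claw":-1},{"travel":[0.01,0,0.017],"twist":0,"claw":-1},{"travel":[0.01,0,0.017],"twist":0,"claw":-1}]}}

```text
time: 11.72
ee_pos: [0.4854, 0.2757, 0.1251]
tcp_rot: [0.0, 0.99, 0.143, -0.0]
ft_force: [-4.6, -1.7, 4.3]
opening: 0.324
gripper_force: 39.7
```

Emit:
{"method": "jog_arm", "body": {"increments": [{"travel":[0.003,0,0.005],"twist":0,"claw":-1},{"travel":[0.005,0,0.009],"twist":0,"claw":-1},{"travel":[0.0075,0,0.013],"twist":0,"claw":-1},{"travel":[0.01,0,0.017],"twist":0,"claw":-1},{"travel":[0.01,0,0.017],"twist":0,"claw":-1}]}}

```text
time: 12.13
ee_pos: [0.4872, 0.2762, 0.1215]
tcp_rot: [0.0, 0.99, 0.143, -0.0]
ft_force: [-3.7, -1.6, 2.2]
opening: 0.323
gripper_force: 38.6
```

```bash
python3 - <<'E'
from h import *
look("w9")
E
```

```text
12.1333 TCP H [ 1.8  0.9 66.5] ft [-3.7 -1.6  2.2] cover z 48.3
[321.0, 72.8, 185.6, 71.5] top [[99.4, -27.4], [99.9, 28.0]] rim [[94.9, -30.1], [95.5, 30.6]] clip72 [[103.7, -24.9], [104.1, 25.4]]
[206.9, 93.8, 296.5, 94.2] top [[90.4, 20.4], [90.2, -18.3]] rim [[85.1, 22.3], [84.8, -20.1]] clip72 [[95.5, 18.5], [95.3, -16.6]]
[247.7, 73.9, 320.6, 74.2] top [[98.9, 2.6], [98.8, -27.3]] rim [[94.4, 2.9], [94.3, -30.0]] clip72 [[103.3, 2.4], [103.2, -24.9]]
[287.3, 148.9, 220.6, 148.3] top [[61.4, -16.7], [61.8, 16.8]] rim [[53.3, -18.3], [53.6, 18.4]] clip72 [[69.1, -15.2], [69.4, 15.3]]
[286.9, 157.4, 220.2, 156.8] top [[56.1, -16.9], [56.4, 17.4]] rim [[47.4, -18.5], [47.8, 19.1]] clip72 [[64.3, -15.3], [64.6, 15.9]]
[224.0, 140.7, 283.5, 141.1] top [[66.3, 14.8], [66.1, -14.5]] rim [[58.6, 16.2], [58.4, -15.8]] clip72 [[73.6, 13.4], [73.4, -13.1]]
[313.5, 145.7, 287.3, 145.9] top [[63.3, -29.6], [63.2, -16.5]] rim [[55.4, -32.4], [55.2, -18.1]] clip72 [[70.9, -26.9], [70.8, -15.0]]
[220.6, 137.8, 195.2, 137.7] top [[68.0, 16.3], [68.0, 28.6]] rim [[60.5, 17.8], [60.5, 31.3]] clip72 [[75.1, 14.8], [75.1, 26.0]]
[218.5, 150.0, 195.2, 150.0] top [[60.7, 17.9], [60.7, 29.7]] rim [[52.5, 19.6], [52.5, 32.5]] clip72 [[68.5, 16.3], [68.5, 27.0]]
[195.6, 151.9, 218.1, 151.9] top [[59.6, 29.6], [59.6, 18.2]] rim [[51.2, 32.4], [51.2, 20.0]] clip72 [[67.4, 26.9], [67.4, 16.6]]
[227.3, 102.8, 246.5, 103.1] top [[86.2, 11.8], [86.1, 3.4]] rim [[80.5, 13.0], [80.3, 3.7]] clip72 [[91.7, 10.8], [91.6, 3.1]]
[246.0, 102.3, 264.8, 103.5] top [[86.5, 3.6], [85.9, -4.7]] rim [[80.7, 3.9], [80.1, -5.2]] clip72 [[91.9, 3.3], [91.4, -4.3]]
[219.4, 145.8, 203.5, 145.9] top [[63.3, 17.3], [63.2, 25.2]] rim [[55.3, 18.9], [55.2, 27.6]] clip72 [[70.8, 15.7], [70.8, 22.9]]
[266.0, 102.2, 280.1, 103.7] top [[86.5, -5.2], [85.8, -11.5]] rim [[80.8, -5.7], [80.0, -12.7]] clip72 [[91.9, -4.7], [91.3, -10.5]]
```

Emit:
{"method": "jog_arm", "body": {"increments": [{"travel":[0.0025,0,0.004],"twist":0,"claw":-1},{"travel":[0.005,0,0.009],"twist":0,"claw":-1},{"travel":[0.0075,0,0.013],"twist":0,"claw":-1},{"travel":[0.0075,0,0.013],"twist":0,"claw":-1}]}}

```text
time: 12.52
ee_pos: [0.4891, 0.2768, 0.1197]
tcp_rot: [-0.0, 0.99, 0.143, 0.0]
ft_force: [-5.6, -0.9, 8.8]
opening: 0.324
gripper_force: 35.9
```

Emit:
{"method": "jog_arm", "body": {"increments": [{"travel":[0.0025,0,0.004],"twist":0,"claw":-1},{"travel":[0.005,0,0.009],"twist":0,"claw":-1},{"travel":[0.0075,0,0.013],"twist":0,"claw":-1},{"travel":[0.0075,0,0.013],"twist":0,"claw":-1}]}}

```text
time: 12.85
ee_pos: [0.4892, 0.2768, 0.1196]
tcp_rot: [0.0, 0.99, 0.143, -0.001]
ft_force: [-20.1, -7.4, 42.2]
opening: 0.323
gripper_force: 36.6
```

Emit:
{"method": "jog_arm", "body": {"increments": [{"travel":[-0.006,0,-0.01],"twist":0,"claw":-1},{"travel":[-0.0075,0,-0.013],"twist":0,"claw":-1},{"travel":[-0.0075,0,-0.013],"twist":0,"claw":-1}]}}

```text
time: 13.1
ee_pos: [0.4893, 0.2769, 0.1198]
tcp_rot: [-0.0, 0.99, 0.143, 0.001]
ft_force: [-5.2, -1.6, 11.8]
opening: 0.323
gripper_force: 35.9
```

```bash
python3 - <<'E'
from h import *
look("w10");s=cam("side","s6")
print([(np.round(l,1).tolist(),np.round(vangle(s,l),3).tolist()) for l in edges(s,(195,200,275,285))[:8]])
E
```

```text
13.1 TCP H [ 2.9  1.  63.9] ft [-5.2 -1.6 11.8] cover z 45.7
[321.0, 76.0, 185.6, 75.4] top [[99.1, -27.6], [99.3, 28.3]] rim [[95.6, -29.7], [95.8, 30.4]] clip72 [[104.5, -24.5], [104.7, 25.2]]
[186.5, 77.0, 273.5, 77.1] top [[98.7, 28.1], [98.6, -8.0]] rim [[95.1, 30.2], [95.0, -8.6]] clip72 [[104.1, 25.0], [104.1, -7.1]]
[286.5, 165.9, 220.2, 165.6] top [[51.4, -17.1], [51.6, 18.0]] rim [[44.3, -18.3], [44.6, 19.3]] clip72 [[62.2, -15.1], [62.3, 16.0]]
[224.0, 148.7, 284.0, 149.2] top [[62.5, 15.2], [62.2, -15.0]] rim [[56.2, 16.3], [55.9, -16.1]] clip72 [[72.0, 13.5], [71.7, -13.3]]
[290.6, 158.0, 250.6, 157.0] top [[56.7, -18.8], [57.3, 1.9]] rim [[50.0, -20.2], [50.7, 2.0]] clip72 [[66.8, -16.7], [67.4, 1.7]]
[246.0, 97.6, 284.0, 97.7] top [[89.7, 3.6], [89.6, -13.0]] rim [[85.4, 3.8], [85.3, -13.9]] clip72 [[96.1, 3.2], [96.1, -11.5]]
[250.2, 157.2, 221.0, 156.9] top [[57.2, 2.1], [57.4, 17.1]] rim [[50.5, 2.2], [50.8, 18.3]] clip72 [[67.3, 1.9], [67.5, 15.2]]
[221.5, 142.1, 195.2, 142.1] top [[66.5, 16.2], [66.5, 29.1]] rim [[60.5, 17.3], [60.5, 31.2]] clip72 [[75.5, 14.4], [
[... 1303 characters left out ...]
-2.7]] clip72 [[90.9, 4.6], [90.8, -2.2]]
[284.8, 97.7, 300.6, 97.8] top [[89.6, -13.3], [89.6, -20.2]] rim [[85.3, -14.3], [85.3, -21.8]] clip72 [[96.1, -11.8], [96.0, -18.0]]
[226.9, 110.1, 241.0, 110.1] top [[83.7, 12.3], [83.7, 6.0]] rim [[79.0, 13.2], [79.0, 6.4]] clip72 [[90.8, 11.0], [90.8, 5.3]]
[([195.5, 226.7, 216.7, 200.5], [56.623, 0.087]), ([202.5, 258.5, 230.5, 273.4], [-31.491, 0.074]), ([230.1, 272.6, 252.9, 284.3], [-30.661, 0.061]), ([230.6, 201.1, 250.7, 202.7], [-0.619, 0.041]), ([244.3, 247.4, 229.1, 242.7], [16.856, 0.035]), ([251.4, 222.4, 236.0, 221.2], [0.521, 0.033]), ([274.4, 206.9, 260.4, 212.8], [-31.728, 0.033]), ([263.2, 270.2, 260.9, 284.5], [-84.538, 0.045])]
```

Emit:
{"method": "jog_arm", "body": {"increments": [{"travel":[0,0,0],"twist":0,"claw":0.3},{"travel":[0,0,0],"twist":0,"claw":0.3},{"travel":[0,0,0],"twist":0,"claw":0.3},{"travel":[0,0,0],"twist":0,"claw":0.3},{"travel":[0,0,-0.2],"twist":0,"claw":0.3},{"travel":[0,0,-0.4],"twist":0,"claw":0.3},{"travel":[-0.3,0,-0.6],"twist":0,"claw":0.8},{"travel":[-0.5,0,-0.7],"twist":0,"claw":0.8},{"travel":[-0.5,0,-0.7],"twist":0,"claw":0.8},{"travel":[-0.5,0,-0.7],"twist":0,"claw":0.8}]}}

```text
time: 14.03
ee_pos: [0.3912, 0.2483, 0.2622]
tcp_rot: [-0.001, 0.99, 0.143, 0.002]
ft_force: [1.2, 0.8, -0.6]
opening: 0.892
gripper_force: 0.0
```

```bash
python3 - <<'E'
from h import *
o=get_obs();print(o["time"],o["ee_pos"].round(4),o["ft_force"].round(1))
w=cam("wrist","w11");s=cam("side","s7");t=cam("top","t7")
u,v=proj(w,RIM)[0].astype(int);print(u,v)
u0=max(0,u-70);v0=max(0,v-85)
a=cv2.resize(s["img"][205:295,190:275],None,fx=4,fy=4,interpolation=cv2.INTER_CUBIC)
b=cv2.resize(w["img"][v0:v0+170,u0:u0+140],None,fx=3.2,fy=3.2,interpolation=cv2.INTER_CUBIC)
c=cv2.resize(t["img"][145:255,345:415],None,fx=2,fy=2)
print("origin wrist",u0,v0)
im=np.zeros((600,800,3),np.uint8);im[:a.shape[0],:a.shape[1]]=a;im[:b.shape[0],344:344+b.shape[1]]=b[:,:456];im[370:590,0:140]=c
cv2.imwrite("pics/crop5.png",im[:,:,::-1])
print([(np.round(l,1).tolist(),np.round(vangle(s,l),3).tolist()) for l in edges(s,(195,200,275,285))[:8]])
E
```

```text
14.0333 [0.3912 0.2483 0.2622] [ 1.2  0.8 -0.6]
254 83
origin wrist 184 0
[([220.4, 268.1, 252.8, 283.7], [-28.593, 0.085]), ([195.2, 226.9, 216.9, 200.2], [56.547, 0.089]), ([232.4, 231.7, 258.3, 245.3], [-29.831, 0.065]), ([260.2, 236.4, 234.9, 223.3], [29.282, 0.062]), ([212.3, 209.3, 195.6, 229.9], [-56.593, 0.069]), ([195.5, 284.3, 202.7, 259.2], [75.647, 0.082]), ([201.1, 257.2, 220.3, 268.4], [-34.496, 0.052]), ([240.5, 249.2, 253.6, 256.9], [-33.606, 0.035])]
```

View pics/crop5.png

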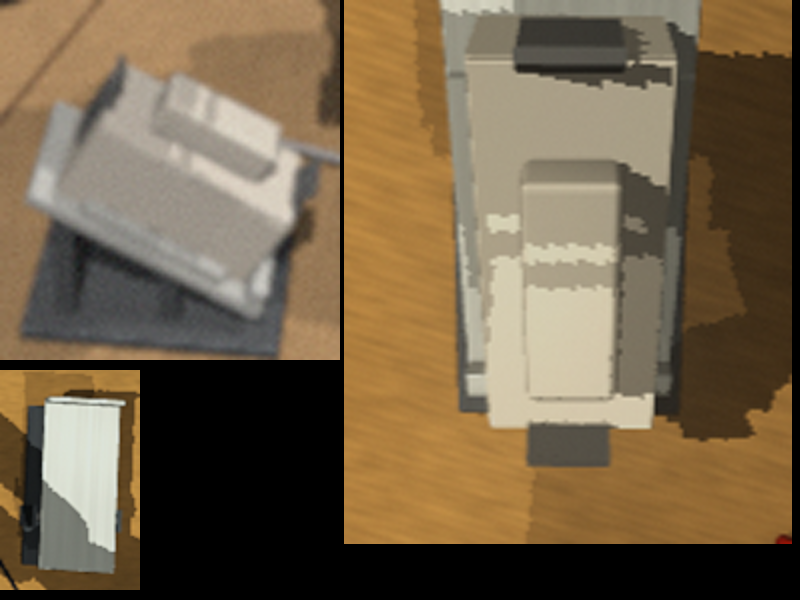

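The crop shows the cover on the housing in line with it, with the upper clip overlapping the plate at (570,45) and the lower clip at (568,440). The bottom-left inset is the tray. Before moving on I'll check numerically that it is flush, using the fixed side camera before and after.

```bash
python3 - <<'E'
from h import *
s0=load("side0");s7=load("s7");w=load("w11")
def grad(c,us,vs,thr=6):
    g=cv2.GaussianBlur(cv2.cvtColor(c["img"],cv2.COLOR_RGB2GRAY),(0,0),.8).astype(float)
    for u in us:
        p=g[vs[0]:vs[1],u];d=np.diff(p)
        pk=[(vs[0]+i+.5+.5*(d[i-1]-d[i+1])/(d[i-1]-2*d[i]+d[i+1]+1e-9)-.0,round(d[i],1)) for i in range(1,len(d)-1) if abs(d[i])>thr and abs(d[i])>=abs(d[i-1]) and abs(d[i])>abs(d[i+1])]
        print(u,[(round(float(a),1),b) for a,b in pk])
us=range(228,256,4)
print("s0");grad(s0,us,(230,285));print("s7");grad(s7,us,(205,285))
for z,y in ((50,30),(55,30),(60,30),(79,15),(83,15)):
    P=proj(s0,[Hw([x,y,z]) for x in (-50,50)]);k=(P[1,1]-P[0,1])/(P[1,0]-P[0,0]);print(z,y,P.round(1).tolist(),"v at 240:",(P[0,1]+k*(240-P[0,0])).round(2),"slope",k.round(3))
E
```

```text
s0
228 [(242.5, np.float64(7.0)), (245.9, np.float64(-8.0)), (262.6, np.float64(11.0)), (265.8, np.float64(-12.0)), (271.6, np.float64(-27.0)), (275.6, np.float64(9.0))]
232 [(244.7, np.float64(9.0)), (248.0, np.float64(-9.0)), (264.4, np.float64(11.0)), (267.6, np.float64(-14.0)), (273.3, np.float64(-25.0))]
236 [(232.6, np.float64(-8.0)), (247.1, np.float64(10.0)), (250.5, np.float64(-10.0)), (266.3, np.float64(9.0)), (269.6, np.float64(-12.0)), (275.5, np.float64(-30.0)), (279.2, np.float64(7.0))]
240 [(231.7, np.float64(10.0)), (234.6, np.float64(-10.0)), (249.1, np.float64(10.0)), (252.3, np.float64(-11.0)), (268.1, np.float64(11.0)), (271.5, np.float64(-13.0)), (277.4, np.float64(-29.0)), (280.9, np.float64(9.0))]
244 [(233.5, np.float64(12.0)), (236.8, np.float64(-10.0)), (251.1, np.float64(10.0)), (254.3, np.float64(-9.0)), (270.1, np.float64(9.0)), (273.3, np.float64(-9.0)), (279.4, np.float64(-29.0))]
248 [(235.7, np.float64(12.0)), (238.9, np.float64(-10.0)), (253.3, np.float64(11.0)), (256.3, np.float64(-10.0)), (274.7, np.float64(13.0)), (281.4, np.float64(-27.0))]
252 [
[... 1012 characters left out ...]
, np.float64(-29.0))]
248 [(213.5, np.float64(-7.0)), (229.9, np.float64(25.0)), (239.7, np.float64(-17.0)), (248.1, np.float64(19.0)), (253.3, np.float64(-18.0)), (274.7, np.float64(13.0)), (281.3, np.float64(-27.0))]
252 [(213.3, np.float64(-8.0)), (232.1, np.float64(25.0)), (241.8, np.float64(-18.0)), (249.8, np.float64(20.0)), (255.7, np.float64(-16.0))]
50 30 [[257.1, 262.5], [218.0, 242.3]] v at 240: 253.68 slope 0.517
55 30 [[258.3, 261.2], [219.1, 240.9]] v at 240: 251.68 slope 0.518
60 30 [[259.5, 259.8], [220.2, 239.4]] v at 240: 249.67 slope 0.519
79 15 [[264.5, 250.0], [225.4, 229.5]] v at 240: 237.12 slope 0.526
83 15 [[265.4, 248.9], [226.3, 228.3]] v at 240: 235.48 slope 0.527
```

The side-view comparison puts the plate between 0 and 3 mm high, which isn't conclusive. I'll push with closed fingers on the hump near each end, along the slope normal, to make sure both clips are engaged.

```bash
sed -i 's/^RIM=.*/RIM=np.array([.4938,.2772,.1063])+np.array([-.4797,-.1412,.866])*.0034;YAW=16.4/' h.py; python3 - <<'E'
from h import *
o=get_obs();print(o["time"],o["ee_pos"].round(4),o["dq"].round(3))
u=np.array([np.cos(np.radians(YAW)),np.sin(np.radians(YAW)),0])
for x in (-20,20):
    for dz in (12,0): print(x,dz,(Hw([x,.7,79+dz])-.010*u).round(4))
go(Hw([-20,.7,79+40])-.010*u,YAW)
E
```

```text
14.1833 [0.3942 0.2491 0.2594] [-0.005  0.034 -0.004 -0.001  0.007  0.001]
-20 12 [0.4461 0.2639 0.1348]
-20 0 [0.4519 0.2656 0.1244]
20 12 [0.4793 0.2737 0.1548]
20 0 [0.4851 0.2754 0.1444]
cur yaw 16.43 turn -0.03
travel [0.1983 0.0027 0.5024] twist 0.0002
```

Emit:
{"method": "jog_arm", "body": {"increments": [{"travel":[0.198,0.003,0.3],"twist":0,"claw":-1},{"travel":[0.198,0.003,0.5],"twist":0,"claw":-1},{"travel":[0.198,0.003,0.5],"twist":0,"claw":-1},{"travel":[0.198,0.003,0.5],"twist":0,"claw":-1},{"travel":[0.198,0.003,0.5],"twist":0,"claw":-1},{"travel":[0.198,0.003,0.5],"twist":0,"claw":-1},{"travel":[0.198,0.003,0.5],"twist":0,"claw":-1},{"travel":[0.198,0.003,0.5],"twist":0,"claw":-1},{"travel":[0.198,0.003,0.5],"twist":0,"claw":-1},{"travel":[0.198,0.003,0.5],"twist":0,"claw":-1}]}}

```text
time: 15.02
ee_pos: [0.4314, 0.2594, 0.1601]
tcp_rot: [-0.0, 0.99, 0.143, 0.001]
ft_force: [-0.1, -0.1, -1.0]
opening: 0.196
gripper_force: 0.0
```

Emit:
{"method": "jog_arm", "body": {"increments": [{"travel":[0.03,0,0.05],"twist":0,"claw":-1},{"travel":[0.06,0,0.104],"twist":0,"claw":-1},{"travel":[0.08,0,0.138],"twist":0,"claw":-1},{"travel":[0.085,0,0.147],"twist":0,"claw":-1},{"travel":[0.085,0,0.147],"twist":0,"claw":-1},{"travel":[0.085,0,0.147],"twist":0,"claw":-1}]}}

```text
time: 15.52
ee_pos: [0.4473, 0.2637, 0.1292]
tcp_rot: [0.0, 0.99, 0.143, -0.001]
ft_force: [0.0, 0.1, 0.3]
opening: 0.004
gripper_force: 0.0
```

Emit:
{"method": "jog_arm", "body": {"increments": [{"travel":[0.0025,0,0.0043],"twist":0,"claw":-1},{"travel":[0.005,0,0.0087],"twist":0,"claw":-1},{"travel":[0.0075,0,0.013],"twist":0,"claw":-1},{"travel":[0.0075,0,0.013],"twist":0,"claw":-1}]}}

```text
time: 15.85
ee_pos: [0.4489, 0.2644, 0.1272]
tcp_rot: [-0.0, 0.99, 0.143, 0.0]
ft_force: [-0.3, -0.1, -0.4]
opening: 0.006
gripper_force: 0.0
```

Emit:
{"method": "jog_arm", "body": {"increments": [{"travel":[0.0025,0,0.0043],"twist":0,"claw":-1},{"travel":[0.005,0,0.0087],"twist":0,"claw":-1},{"travel":[0.0075,0,0.013],"twist":0,"claw":-1},{"travel":[0.0075,0,0.013],"twist":0,"claw":-1}]}}

```text
time: 16.18
ee_pos: [0.4503, 0.2648, 0.1246]
tcp_rot: [-0.0, 0.99, 0.143, -0.0]
ft_force: [-0.9, -0.4, 2.7]
opening: 0.003
gripper_force: 1.5
```

Emit:
{"method": "jog_arm", "body": {"increments": [{"travel":[0.0025,0,0.0043],"twist":0,"claw":-1},{"travel":[0.005,0,0.0087],"twist":0,"claw":-1},{"travel":[0.005,0,0.0087],"twist":0,"claw":-1}]}}

```text
time: 16.43
ee_pos: [0.4507, 0.2649, 0.1239]
tcp_rot: [0.0, 0.99, 0.143, -0.001]
ft_force: [-8.3, -3.2, 19.0]
opening: 0.006
gripper_force: 10.2
```

Emit:
{"method": "jog_arm", "body": {"increments": [{"travel":[0.0025,0,0.0043],"twist":0,"claw":-1},{"travel":[0.0025,0,0.0043],"twist":0,"claw":-1},{"travel":[0.0025,0,0.0043],"twist":0,"claw":-1}]}}

```text
time: 16.68
ee_pos: [0.4508, 0.2649, 0.1237]
tcp_rot: [0.0, 0.99, 0.143, -0.001]
ft_force: [-10.9, -4.1, 27.8]
opening: 0.006
gripper_force: 15.0
```

Emit:
{"method": "jog_arm", "body": {"increments": [{"travel":[-0.015,0,-0.026],"twist":0,"claw":-1},{"travel":[-0.03,0,-0.052],"twist":0,"claw":-1},{"travel":[0.143,0,-0.152],"twist":0,"claw":-1},{"travel":[0.143,0,-0.152],"twist":0,"claw":-1},{"travel":[0.143,0,-0.152],"twist":0,"claw":-1},{"travel":[0.158,0,-0.126],"twist":0,"claw":-1},{"travel":[0.163,0,-0.117],"twist":0,"claw":-1},{"travel":[0.163,0,-0.117],"twist":0,"claw":-1},{"travel":[0.163,0,-0.117],"twist":0,"claw":-1}]}}

```text
time: 17.43
ee_pos: [0.4823, 0.274, 0.1446]
tcp_rot: [0.0, 0.99, 0.143, -0.001]
ft_force: [-0.3, -0.1, -0.4]
opening: 0.005
gripper_force: 0.0
```

Emit:
{"method": "jog_arm", "body": {"increments": [{"travel":[0.0025,0,0.0043],"twist":0,"claw":-1},{"travel":[0.005,0,0.0087],"twist":0,"claw":-1},{"travel":[0.005,0,0.0087],"twist":0,"claw":-1}]}}

```text
time: 17.68
ee_pos: [0.483, 0.2743, 0.1438]
tcp_rot: [0.0, 0.99, 0.143, -0.001]
ft_force: [-6.1, -2.7, 9.0]
opening: 0.003
gripper_force: 4.8
```

Emit:
{"method": "jog_arm", "body": {"increments": [{"travel":[0.0025,0,0.0043],"twist":0,"claw":-1},{"travel":[0.004,0,0.007],"twist":0,"claw":-1},{"travel":[0.004,0,0.007],"twist":0,"claw":-1}]}}

```text
time: 17.93
ee_pos: [0.4832, 0.2744, 0.1434]
tcp_rot: [0.0, 0.99, 0.143, -0.001]
ft_force: [-10.9, -3.6, 20.4]
opening: 0.005
gripper_force: 11.6
```

```bash
python3 - <<'E'
from h import *
u=np.array([np.cos(np.radians(YAW)),np.sin(np.radians(YAW)),0])
o=get_obs()
for p in ([.4505,.2648,.1243],[.4507,.2649,.1239],[.4829,.2742,.1441],o["ee_pos"]): print(H(np.array(p)+.010*u).round(2))
print(o["ft_force"].round(1))
# tray from top view before the arm covered it, and yaw
t=load("t7");t0=load("top0")
for nm,c in (("t7",t),("t0",t0)):
  for l in edges(c,(345,145,415,255))[:9]:
    P=onz(c,[l[:2],l[2:]],.078);e=P[1]-P[0];print(nm,P[:,:2].round(3).tolist(),np.linalg.norm(e).round(3),(np.degrees(np.arctan2(e[1],e[0]))).round(1))
E
```

```text
[-21.34   0.33  79.71]
[-21.35   0.37  79.25]
[17.77  0.2  79.99]
[17.69  0.28 79.21]
[-10.9  -3.6  20.4]
t7 [[0.61, -0.282], [0.385, -0.263]] 0.226 175.4
t7 [[0.404, -0.365], [0.597, -0.381]] 0.194 -4.8
t7 [[0.609, -0.389], [0.617, -0.288]] 0.101 85.4
t7 [[0.383, -0.296], [0.377, -0.362]] 0.067 -95.1
t7 [[0.584, -0.385], [0.533, -0.382]] 0.051 176.9
t7 [[0.55, -0.396], [0.5, -0.394]] 0.049 177.4
t7 [[0.6, -0.377], [0.604, -0.329]] 0.048 85.9
t7 [[0.513, -0.378], [0.467, -0.376]] 0.046 177.2
t7 [[0.611, -0.293], [0.608, -0.337]] 0.045 -94.2
t0 [[0.378, -0.363], [0.597, -0.382]] 0.221 -4.8
t0 [[0.609, -0.282], [0.454, -0.268]] 0.156 175.1
t0 [[0.609, -0.389], [0.617, -0.289]] 0.1 85.4
t0 [[0.475, -0.246], [0.566, -0.254]] 0.092 -4.9
t0 [[0.384, -0.288], [0.377, -0.362]] 0.074 -95.4
t0 [[0.454, -0.269], [0.385, -0.262]] 0.069 174.3
t0 [[0.6, -0.377], [0.604, -0.323]] 0.055 85.7
t0 [[0.55, -0.396], [0.5, -0.394]] 0.049 177.4
t0 [[0.4, -0.213], [0.358, -0.236]] 0.047 -151.2
```

Both hump ends stop at 79.2 mm above the underside (nominal 79), with the contacts 39 mm apart. The cover is seated and level. Next I grip the housing across its 60 mm sides.

```bash
python3 - <<'E'
from h import *
g=Hw([-9.35,.3,25.8]);print(g.round(4));go(g+[0,0,.08],YAW);print(((g-get_obs()["ee_pos"])).round(4))
E
```

```text
[0.4959 0.2781 0.0836]
cur yaw 16.4 turn -0.0
travel [ 6.610e-02 -1.000e-04 -1.013e-01] twist 0.0
[ 0.0127  0.0038 -0.0598]
```

Emit:
{"method": "jog_arm", "body": {"increments": [{"travel":[-0.02,0,-0.05],"twist":0,"claw":1},{"travel":[0,0,-0.15],"twist":0,"claw":1},{"travel":[0.06,0,-0.2],"twist":0,"claw":1},{"travel":[0.06,0,-0.2],"twist":0,"claw":1},{"travel":[0.06,0,-0.2],"twist":0,"claw":1},{"travel":[0.06,0,-0.2],"twist":0,"claw":1},{"travel":[0.06,0,-0.2],"twist":0,"claw":1},{"travel":[0.06,0,-0.2],"twist":0,"claw":1},{"travel":[0.06,0,-0.2],"twist":0,"claw":1},{"travel":[0.06,0,-0.2],"twist":0,"claw":1}]}}

```text
time: 18.77
ee_pos: [0.4959, 0.2781, 0.1817]
tcp_rot: [0.0, 0.99, 0.143, -0.0]
ft_force: [-0.6, 0.4, -0.6]
opening: 0.708
gripper_force: 0.0
```

```bash
python3 - <<'E'
from h import *
o=get_obs();print(o["time"],o["ee_pos"].round(4),o["opening"],o["dq"].round(3),o["ft_force"].round(1))
g=Hw([-9.35,.3,25.8]);go(g,YAW)
E
```

```text
18.7667 [0.4959 0.2781 0.1817] 0.7083650523071303 [ 0.001 -0.003 -0.006 -0.     0.002  0.   ] [-0.6  0.4 -0.6]
cur yaw 16.41 turn -0.01
travel [ 0.0005 -0.      0.4906] twist 0.0001
```

Emit:
{"method": "jog_arm", "body": {"increments": [{"travel":[0,0,0],"twist":0,"claw":1},{"travel":[0,0,0],"twist":0,"claw":1},{"travel":[0,0,0],"twist":0,"claw":1},{"travel":[0,0,0],"twist":0,"claw":1},{"travel":[0,0,0.1],"twist":0,"claw":1},{"travel":[0,0,0.2],"twist":0,"claw":1},{"travel":[0,0,0.28],"twist":0,"claw":1},{"travel":[0,0,0.32],"twist":0,"claw":1},{"travel":[0,0,0.32],"twist":0,"claw":1}]}}

```text
time: 19.52
ee_pos: [0.4952, 0.2777, 0.1165]
tcp_rot: [0.001, 0.99, 0.143, -0.001]
ft_force: [-0.4, -0.1, -0.6]
opening: 1.003
gripper_force: 0.0
```

Emit:
{"method": "jog_arm", "body": {"increments": [{"travel":[0,0,0.04],"twist":0,"claw":1},{"travel":[0,0,0.08],"twist":0,"claw":1},{"travel":[0,0,0.12],"twist":0,"claw":1},{"travel":[0,0,0.165],"twist":0,"claw":1},{"travel":[0,0,0.165],"twist":0,"claw":1}]}}

```text
time: 19.93
ee_pos: [0.4953, 0.2777, 0.0834]
tcp_rot: [0.0, 0.99, 0.143, -0.001]
ft_force: [-0.5, 0.2, -0.2]
opening: 1.0
gripper_force: 0.0
```

Emit:
{"method": "jog_arm", "body": {"increments": [{"travel":[0,0,0],"twist":0,"claw":-1},{"travel":[0,0,0],"twist":0,"claw":-1},{"travel":[0,0,0],"twist":0,"claw":-1},{"travel":[0,0,0],"twist":0,"claw":-1},{"travel":[0,0,0],"twist":0,"claw":-1},{"travel":[0,0,0],"twist":0,"claw":-1},{"travel":[0,0,0],"twist":0,"claw":-1}]}}

```text
time: 20.52
ee_pos: [0.4963, 0.2784, 0.0855]
tcp_rot: [-0.0, 0.99, 0.143, 0.0]
ft_force: [-1.3, 1.5, 2.7]
opening: 0.653
gripper_force: 30.0
```

Emit:
{"method": "jog_arm", "body": {"increments": [{"travel":[-0.03,0,-0.052],"twist":0,"claw":-1},{"travel":[-0.07,0,-0.12],"twist":0,"claw":-1},{"travel":[-0.14,0,-0.24],"twist":0,"claw":-1},{"travel":[-0.2,0,-0.346],"twist":0,"claw":-1},{"travel":[-0.2,0,-0.346],"twist":0,"claw":-1},{"travel":[-0.2,0,-0.346],"twist":0,"claw":-1},{"travel":[-0.2,0,-0.346],"twist":0,"claw":-1}]}}

```text
time: 21.1
ee_pos: [0.4578, 0.2668, 0.154]
tcp_rot: [0.0, 0.99, 0.143, -0.0]
ft_force: [-0.2, 0.2, -2.6]
opening: 0.651
gripper_force: 30.0
```

```bash
python3 - <<'E'
from h import *
o=get_obs();print(o["time"],o["ee_pos"].round(4),o["opening"],o["ft_force"].round(1),o["gripper_force"])
s=cam("side","s8")
u=np.array([np.cos(np.radians(YAW)),np.sin(np.radians(YAW)),0])
print([(np.round(l,1).tolist(),np.round(vangle(s,l),3).tolist()) for l in edges(s,(205,150,305,285))[:10]])
go([.49,.01,.16],-4.9)
E
```

```text
21.1 [0.4578 0.2668 0.154 ] 0.6505189453688768 [-0.2  0.2 -2.6] 29.988244995474815
[([213.3, 264.5, 252.8, 284.1], [-29.481, 0.104]), ([231.3, 234.7, 268.1, 254.0], [-30.005, 0.093]), ([254.9, 257.5, 223.5, 241.1], [30.142, 0.08]), ([304.7, 196.0, 273.5, 207.8], [-29.074, 0.07]), ([232.8, 184.5, 215.1, 205.9], [-56.158, 0.067]), ([269.8, 208.9, 242.3, 207.5], [-1.113, 0.057]), ([211.0, 207.4, 228.4, 186.4], [55.979, 0.066]), ([273.3, 189.5, 297.5, 181.3], [26.282, 0.052]), ([290.6, 179.6, 270.0, 186.7], [-26.444, 0.045]), ([256.7, 278.9, 259.8, 258.0], [84.93, 0.064])]
cur yaw 16.41 turn -21.31
travel [-0.2076  1.277  -0.0319] twist 0.1184
```

Emit:
{"method": "jog_arm", "body": {"increments": [{"travel":[-0.1,0.3,-0.016],"twist":0,"claw":-1},{"travel":[-0.1,0.5,-0.016],"twist":0,"claw":-1},{"travel":[-0.1,0.64,-0.016],"twist":0,"claw":-1},{"travel":[-0.1,0.64,-0.016],"twist":0,"claw":-1},{"travel":[-0.1,0.64,-0.016],"twist":0,"claw":-1}]}}

```text
time: 21.57
ee_pos: [0.475, 0.1362, 0.1564]
tcp_rot: [0.0, 0.99, 0.141, -0.001]
ft_force: [-0.8, 0.5, -3.5]
opening: 0.653
gripper_force: 30.0
```

Emit:
{"method": "jog_arm", "body": {"increments": [{"travel":[-0.1,0.3,-0.016],"twist":0.04,"claw":-1},{"travel":[-0.1,0.5,-0.016],"twist":0.08,"claw":-1},{"travel":[-0.1,0.64,-0.016],"twist":0.118,"claw":-1},{"travel":[-0.1,0.64,-0.016],"twist":0.118,"claw":-1},{"travel":[-0.1,0.64,-0.016],"twist":0.118,"claw":-1},{"travel":[-0.1,0.64,-0.016],"twist":0.118,"claw":-1},{"travel":[-0.1,0.64,-0.016],"twist":0.118,"claw":-1}]}}

```text
time: 22.15
ee_pos: [0.4914, 0.0116, 0.1602]
tcp_rot: [-0.0, 0.999, -0.041, -0.001]
ft_force: [0.2, -0.1, -3.2]
opening: 0.654
gripper_force: 30.0
```

```bash
python3 - <<'E'
from h import *
o=get_obs();print(o["time"],o["ee_pos"].round(4),o["q"].round(2),o["opening"],o["ft_force"].round(1))
s=cam("side","s9")
p=proj(s,o["ee_pos"]+[0,0,.0187])[0];print(p)
hsv=cv2.cvtColor(s["img"],cv2.COLOR_RGB2HSV);u,v=p.astype(int)
yaw=np.radians(-4.9);n=np.array([-np.sin(yaw),np.cos(yaw),0])
for l in edges(s,(u-45,v-35,u+45,v+45))[:12]:
    oo,d=ray(s,[l[:2],l[2:]]);P=oo+d*((n@(o["ee_pos"]+n*.03-oo))/(d@n))[:,None]-o["ee_pos"]-[0,0,.0187]
    x=P@[np.cos(yaw),np.sin(yaw),0];print(np.round(l,1).tolist(),(np.c_[x,P[:,2]]*1e3).round(0).tolist(),"ang",np.degrees(np.arctan2(P[1,2]-P[0,2],x[1]-x[0])).round(1))
E
```

```text
22.15 [0.4914 0.0116 0.1602] [0.02 0.21 1.97 0.   0.97 1.67] 0.6541315577248978 [ 0.2 -0.1 -3.2]
[281.02065157 161.49441564]
[279.9, 205.5, 252.2, 190.1] [[-16.0, -116.0], [67.0, -93.0]] ang 15.4
[266.0, 173.9, 285.9, 190.7] [[28.0, -30.0], [-31.0, -64.0]] ang -149.7
[292.7, 185.9, 317.9, 191.6] [[-49.0, -43.0], [-117.0, -39.0]] ang 176.5
[325.5, 174.0, 307.4, 169.4] [[-131.0, 17.0], [-84.0, 17.0]] ang -0.8
[280.4, 158.7, 280.4, 174.1] [[-11.0, 27.0], [-13.0, -18.0]] ang -92.7
[300.8, 157.3, 288.9, 147.7] [[-64.0, 45.0], [-32.0, 63.0]] ang 28.8
[269.9, 127.2, 284.0, 130.1] [[22.0, 106.0], [-16.0, 108.0]] ang 178.1
[298.7, 199.1, 286.8, 205.3] [[-68.0, -78.0], [-36.0, -109.0]] ang -43.7
[280.3, 143.5, 267.6, 141.7] [[-8.0, 69.0], [27.0, 65.0]] ang -6.4
[306.4, 169.7, 298.5, 179.0] [[-82.0, 15.0], [-63.0, -18.0]] ang -60.2
[257.1, 145.9, 256.2, 134.1] [[55.0, 46.0], [58.0, 78.0]] ang 84.4
[307.7, 147.0, 318.7, 149.3] [[-80.0, 78.0], [-108.0, 79.0]] ang 178.1
```

The housing hangs at 30° as gripped, with its low corner 64 mm below the grasp point. I'll lower that corner onto the free bench and level it with an arc move.

Emit:
{"method": "jog_arm", "body": {"increments": [{"travel":[0,0,0.2],"twist":0,"claw":-1},{"travel":[0,0,0.38],"twist":0,"claw":-1},{"travel":[0,0,0.48],"twist":0,"claw":-1},{"travel":[0,0,0.53],"twist":0,"claw":-1},{"travel":[0,0,0.53],"twist":0,"claw":-1},{"travel":[0,0,0.53],"twist":0,"claw":-1}]}}

```text
time: 22.7
ee_pos: [0.4921, 0.0109, 0.0551]
tcp_rot: [-0.0, 0.999, -0.041, -0.0]
ft_force: [0.4, -0.6, -3.4]
opening: 0.65
gripper_force: 30.0
```

Emit:
{"method": "jog_arm", "body": {"increments": [{"travel":[0.01,0,0.015],"twist":0,"claw":-1},{"travel":[0.02,0,0.03],"twist":0,"claw":-1},{"travel":[0.04,0,0.045],"twist":0,"claw":-1},{"travel":[0.06,0,0.055],"twist":0,"claw":-1},{"travel":[0.06,0,0.055],"twist":0,"claw":-1}]}}

```text
time: 23.12
ee_pos: [0.5051, 0.0091, 0.0443]
tcp_rot: [-0.0, 0.999, -0.042, 0.001]
ft_force: [-0.4, 2.0, 4.6]
opening: 0.652
gripper_force: 30.0
```

Emit:
{"method": "jog_arm", "body": {"increments": [{"travel":[0.025,0,0.02],"twist":0,"claw":-1},{"travel":[0.05,0,0.04],"twist":0,"claw":-1},{"travel":[0.075,0,0.06],"twist":0,"claw":-1},{"travel":[0.075,0,0.06],"twist":0,"claw":-1}]}}

```text
time: 23.45
ee_pos: [0.521, 0.0077, 0.0323]
tcp_rot: [-0.0, 0.999, -0.042, 0.002]
ft_force: [2.5, 0.7, 3.1]
opening: 0.654
gripper_force: 30.0
```

Emit:
{"method": "jog_arm", "body": {"increments": [{"travel":[0.015,0,0.015],"twist":0,"claw":-1},{"travel":[0.03,0,0.03],"twist":0,"claw":-1},{"travel":[0.04,0,0.04],"twist":0,"claw":-1},{"travel":[0.04,0,0.04],"twist":0,"claw":-1}]}}

```text
time: 23.78
ee_pos: [0.5283, 0.0071, 0.0243]
tcp_rot: [-0.0, 0.999, -0.042, 0.001]
ft_force: [2.7, -0.2, 2.6]
opening: 0.652
gripper_force: 30.0
```

Emit:
{"method": "jog_arm", "body": {"increments": [{"travel":[0,0,0.005],"twist":0,"claw":-1},{"travel":[0,0,0.01],"twist":0,"claw":-1},{"travel":[0,0,0.01],"twist":0,"claw":-1}]}}

```text
time: 24.03
ee_pos: [0.5293, 0.007, 0.0229]
tcp_rot: [-0.0, 0.999, -0.042, 0.002]
ft_force: [3.2, -1.0, 6.8]
opening: 0.648
gripper_force: 30.0
```

```bash
cat >> h.py <<'E'
def sidelines(name,yawdeg=-4.9,n=10):
    o=get_obs();s=cam("side",name);g=o["ee_pos"]+[0,0,.0187];u,v=proj(s,g)[0].astype(int)
    yaw=np.radians(yawdeg);nn=np.array([-np.sin(yaw),np.cos(yaw),0])
    for l in edges(s,(u-45,v-35,u+45,v+45))[:n]:
        oo,d=ray(s,[l[:2],l[2:]]);P=oo+d*((nn@(g+nn*.03-oo))/(d@nn))[:,None]-g
        x=P@[np.cos(yaw),np.sin(yaw),0];print(np.round(l,1).tolist(),(np.c_[x,P[:,2]]*1e3).round(0).tolist(),"ang",np.degrees(np.arctan2(P[1,2]-P[0,2],x[1]-x[0])).round(1))
E
python3 - <<'E'
from h import *
sidelines("s10")
E
```

```text
[221.5, 194.8, 236.1, 177.2] [[126.0, -3.0], [79.0, 70.0]] ang 122.9
[251.5, 239.0, 273.6, 244.5] [[29.0, -126.0], [-41.0, -120.0]] ang 174.5
[290.7, 185.6, 310.5, 189.9] [[-81.0, 92.0], [-135.0, 96.0]] ang 176.3
[238.0, 244.5, 221.2, 235.2] [[74.0, -164.0], [131.0, -151.0]] ang 13.7
[238.4, 173.3, 221.7, 182.4] [[72.0, 84.0], [125.0, 39.0]] ang -40.6
[261.0, 188.3, 244.5, 183.3] [[4.0, 58.0], [53.0, 58.0]] ang 0.5
[307.2, 212.8, 308.7, 196.9] [[-132.0, 23.0], [-132.0, 74.0]] ang 90.1
[254.3, 171.2, 268.9, 174.7] [[24.0, 105.0], [-18.0, 107.0]] ang 177.5
[291.0, 201.3, 288.5, 215.3] [[-84.0, 44.0], [-80.0, -3.0]] ang -84.9
[268.0, 203.5, 280.3, 207.4] [[-19.0, 15.0], [-55.0, 15.0]] ang -178.9
```

Emit:
{"method": "jog_arm", "body": {"increments": [{"travel":[0,0,0.005],"twist":0,"claw":-1},{"travel":[0,0,0.008],"twist":0,"claw":-1},{"travel":[0,0,0.008],"twist":0,"claw":-1}]}}

```text
time: 24.33
ee_pos: [0.5301, 0.007, 0.0217]
tcp_rot: [-0.0, 0.999, -0.042, 0.003]
ft_force: [5.6, -0.6, 8.2]
opening: 0.648
gripper_force: 30.0
```

Emit:
{"method": "jog_arm", "body": {"increments": [{"travel":[0,0,-0.1],"twist":0,"claw":-1},{"travel":[0,0,-0.3],"twist":0,"claw":-1},{"travel":[0,0,-0.5],"twist":0,"claw":-1},{"travel":[0,0,-0.7],"twist":0,"claw":-1},{"travel":[0,0,-0.8],"twist":0,"claw":-1},{"travel":[0,0,-0.8],"twist":0,"claw":-1},{"travel":[0,0,-0.8],"twist":0,"claw":-1}]}}

```text
time: 24.92
ee_pos: [0.5267, 0.007, 0.1804]
tcp_rot: [0.0, 0.999, -0.042, 0.001]
ft_force: [-0.9, -0.0, -4.1]
opening: 0.651
gripper_force: 30.0
```

```bash
python3 - <<'E'
from h import *
o=get_obs();print(o["time"],o["ee_pos"].round(4),o["ft_force"].round(1),o["gripper_force"])
print("grasp H at pickup",H(np.array([.4963,.2784,.0855+.0187])).round(1))
sidelines("s11")
w=cam("wrist","w12")
for l in edges(w,(150,60,360,250))[:14]: 
    P=(onz(w,[l[:2],l[2:]],o["ee_pos"][2]+.0187+.015)-o["ee_pos"])@Rt();print(np.round(l,1).tolist(),"plate plane tool xy mm",(P[:,:2]*1e3).round(0).tolist())
go([.44,-.31,.19],-4.9)
E
```

```text
24.9167 [0.5267 0.007  0.1804] [-0.9 -0.  -4.1] 29.996470883488655
grasp H at pickup [ 1.3  0.4 43.4]
[242.3, 122.3, 226.3, 145.5] [[63.0, 80.0], [111.0, 2.0]] ang -58.8
[256.1, 167.3, 277.7, 173.0] [[22.0, -39.0], [-40.0, -38.0]] ang 179.2
[292.5, 185.9, 313.6, 190.7] [[-83.0, -65.0], [-140.0, -61.0]] ang 176.4
[313.8, 170.7, 293.4, 165.2] [[-136.0, -4.0], [-82.0, -3.0]] ang 0.1
[266.5, 195.4, 250.3, 191.0] [[-11.0, -117.0], [38.0, -119.0]] ang -1.4
[270.5, 152.4, 285.4, 156.7] [[-17.0, 16.0], [-59.0, 15.0]] ang -178.5
[237.1, 173.9, 223.6, 181.3] [[79.0, -76.0], [121.0, -113.0]] ang -40.7
[285.3, 172.1, 286.3, 158.3] [[-61.0, -30.0], [-61.0, 11.0]] ang 90.4
[268.3, 150.0, 268.4, 163.7] [[-11.0, 21.0], [-13.0, -19.0]] ang -92.2
[223.8, 170.9, 235.6, 164.8] [[120.0, -79.0], [83.0, -49.0]] ang 141.3
[219.0, 122.7, 291.0, 122.9] plate plane tool xy mm [[66.0, -15.0], [66.0, 18.0]]
[219.8, 132.1, 290.6, 132.8] plate plane tool xy mm [[62.0, -15.0], [62.0, 18.0]]
[286.5, 142.9, 221.9, 142.8] plate plane tool xy mm [[57.0, 16.0], [57.0, -14.0]]
[323.5, 220.2, 353.9, 249.5] plate plane too
[... 224 characters left out ...]
.4] plate plane tool xy mm [[20.0, -28.0], [3.0, -28.0]]
[164.2, 240.9, 185.4, 220.0] plate plane tool xy mm [[8.0, -45.0], [19.0, -33.0]]
[316.5, 141.1, 288.1, 141.0] plate plane tool xy mm [[58.0, 30.0], [58.0, 17.0]]
[219.7, 248.1, 219.4, 221.9] plate plane tool xy mm [[4.0, -17.0], [18.0, -16.0]]
[191.0, 175.6, 165.2, 175.8] plate plane tool xy mm [[42.0, -29.0], [42.0, -42.0]]
[192.6, 172.7, 191.2, 147.3] plate plane tool xy mm [[43.0, -28.0], [55.0, -28.0]]
[315.7, 131.5, 315.6, 109.4] plate plane tool xy mm [[62.0, 29.0], [72.0, 29.0]]
[316.4, 135.9, 295.6, 135.2] plate plane tool xy mm [[60.0, 30.0], [61.0, 20.0]]
cur yaw -4.83 turn -0.07
travel [-0.2907  1.6156 -0.0579] twist 0.0004
```

Emit:
{"method": "jog_arm", "body": {"increments": [{"travel":[-0.145,0.2,-0.03],"twist":0,"claw":-1},{"travel":[-0.145,0.4,-0.03],"twist":0,"claw":-1},{"travel":[-0.145,0.6,-0.03],"twist":0,"claw":-1},{"travel":[-0.145,0.8,-0.03],"twist":0,"claw":-1},{"travel":[-0.145,0.8,-0.03],"twist":0,"claw":-1}]}}

```text
time: 25.43
ee_pos: [0.4824, -0.1553, 0.184]
tcp_rot: [0.001, 0.999, -0.044, -0.002]
ft_force: [0.2, 1.0, -3.3]
opening: 0.649
gripper_force: 30.0
```

Emit:
{"method": "jog_arm", "body": {"increments": [{"travel":[-0.145,0.2,-0.03],"twist":0,"claw":-1},{"travel":[-0.145,0.4,-0.03],"twist":0,"claw":-1},{"travel":[-0.145,0.6,-0.03],"twist":0,"claw":-1},{"travel":[-0.145,0.8,-0.03],"twist":0,"claw":-1},{"travel":[-0.145,0.8,-0.03],"twist":0,"claw":-1},{"travel":[-0.145,0.8,-0.03],"twist":0,"claw":-1},{"travel":[-0.145,0.8,-0.03],"twist":0,"claw":-1}]}}

```text
time: 26.02
ee_pos: [0.4407, -0.306, 0.1899]
tcp_rot: [-0.001, 0.999, -0.043, -0.002]
ft_force: [0.1, 0.5, -3.3]
opening: 0.649
gripper_force: 30.0
```

```bash
python3 - <<'E'
from h import *
o=get_obs();print(o["time"],o["ee_pos"].round(4),o["ft_force"].round(1))
w=cam("wrist","w13");t0=load("top0")
for l in edges(w,(120,0,420,230))[:16]:
    P=onz(w,[l[:2],l[2:]],.078);e=P[1]-P[0];print(np.round(l,1).tolist(),P[:,:2].round(3).tolist(),np.linalg.norm(e).round(3),np.degrees(np.arctan2(e[1],e[0])).round(1))
go([.5225,-.325,.155],-4.9)
E
```

```text
26.0167 [ 0.4407 -0.306   0.1899] [ 0.1  0.5 -3.3]
[210.4, 3.5, 214.7, 129.8] [[0.609, -0.283], [0.502, -0.274]] 0.107 175.1
[324.8, 2.8, 210.2, 2.9] [[0.601, -0.382], [0.61, -0.283]] 0.1 85.1
[320.6, 78.5, 324.9, 1.0] [[0.54, -0.377], [0.603, -0.382]] 0.063 -5.0
[218.5, 122.7, 291.0, 123.0] [[0.509, -0.278], [0.502, -0.347]] 0.069 -95.1
[219.4, 132.1, 289.8, 132.8] [[0.5, -0.278], [0.493, -0.346]] 0.068 -95.5
[138.0, 204.4, 124.8, 136.8] [[0.435, -0.186], [0.503, -0.186]] 0.069 0.0
[286.5, 142.9, 221.9, 142.8] [[0.484, -0.342], [0.489, -0.279]] 0.063 84.9
[193.1, 183.6, 191.0, 140.6] [[0.451, -0.246], [0.494, -0.25]] 0.043 -5.2
[194.8, 216.0, 193.5, 184.0] [[0.417, -0.243], [0.451, -0.246]] 0.034 -5.6
[316.5, 141.0, 288.5, 141.0] [[0.483, -0.371], [0.486, -0.344]] 0.027 85.1
[353.4, 16.0, 353.4, 42.3] [[0.589, -0.407], [0.568, -0.407]] 0.021 -179.9
[263.1, 17.7, 285.2, 17.7] [[0.594, -0.328], [0.593, -0.347]] 0.019 -95.0
[296.0, 7.7, 317.3, 7.7] [[0.6, -0.357], [0.598, -0.375]] 0.019 -95.1
[316.4, 135.7, 295.6, 135.3] [[0.488, -0.371], [0.49, -0.351]] 0.02 84.1
[196.9, 219.8, 217.7, 219.8] [[0.413, -0.244], [0.411, -0.266]] 0.022 -94.9
[318.4, 126.4, 319.2, 106.0] [[0.497, -0.373], [0.516, -0.375]] 0.019 -3.8
cur yaw -4.83 turn -0.07
travel [0.4148 0.0633 0.1753] twist 0.0004
```

Emit:
{"method": "jog_arm", "body": {"increments": [{"travel":[0.2,0.03,0.08],"twist":0,"claw":-1},{"travel":[0.35,0.06,0.17],"twist":0,"claw":-1},{"travel":[0.415,0.065,0.175],"twist":0,"claw":-1},{"travel":[0.415,0.065,0.175],"twist":0,"claw":-1},{"travel":[0.415,0.065,0.175],"twist":0,"claw":-1},{"travel":[0.415,0.065,0.175],"twist":0,"claw":-1},{"travel":[0.415,0.065,0.175],"twist":0,"claw":-1}]}}

```text
time: 26.65
ee_pos: [0.5227, -0.3259, 0.1574]
tcp_rot: [-0.0, 0.999, -0.042, -0.0]
ft_force: [0.6, -0.4, -3.0]
opening: 0.651
gripper_force: 30.0
```

```bash
python3 - <<'E'
from h import *
o=get_obs();print(o["time"],o["ee_pos"].round(4),o["ft_force"].round(1));go([.5225,-.3253,.1015],-4.9)
sidelines("s12",n=8)
E
```

```text
26.65 [ 0.5227 -0.3259  0.1574] [ 0.6 -0.4 -3. ]
cur yaw -4.8 turn -0.1
travel [-0.0014 -0.0029  0.2796] twist 0.0006
[290.4, 143.8, 340.1, 155.3] [[38.0, -114.0], [-132.0, -111.0]] ang 178.9
[312.9, 138.3, 282.9, 130.9] [[-37.0, -75.0], [67.0, -74.0]] ang 0.4
[287.8, 121.9, 314.1, 128.0] [[51.0, -39.0], [-38.0, -39.0]] ang 179.9
[343.3, 152.5, 332.9, 138.4] [[-141.0, -99.0], [-102.0, -59.0]] ang 46.0
[285.4, 120.5, 274.9, 132.8] [[60.0, -36.0], [94.0, -88.0]] ang -56.5
[332.1, 109.0, 347.7, 111.0] [[-89.0, 37.0], [-137.0, 41.0]] ang 174.8
[277.3, 139.5, 290.3, 143.8] [[85.0, -110.0], [38.0, -114.0]] ang -175.1
[329.0, 117.4, 342.3, 119.2] [[-82.0, 8.0], [-124.0, 11.0]] ang 175.1
```

Emit:
{"method": "jog_arm", "body": {"increments": [{"travel":[0,0,0.1],"twist":0,"claw":-1},{"travel":[0,0,0.18],"twist":0,"claw":-1},{"travel":[0,0,0.23],"twist":0,"claw":-1},{"travel":[0,0,0.26],"twist":0,"claw":-1},{"travel":[0,0,0.27],"twist":0,"claw":-1},{"travel":[0,0,0.27],"twist":0,"claw":-1},{"travel":[0,0,0.27],"twist":0,"claw":-1}]}}

```text
time: 27.28
ee_pos: [0.5239, -0.3271, 0.1039]
tcp_rot: [0.0, 0.999, -0.042, 0.0]
ft_force: [0.6, 0.6, -3.0]
opening: 0.653
gripper_force: 30.0
```

Emit:
{"method": "jog_arm", "body": {"increments": [{"travel":[0,0,0.005],"twist":0,"claw":-1},{"travel":[0,0,0.01],"twist":0,"claw":-1},{"travel":[0,0,0.01],"twist":0,"claw":-1}]}}

```text
time: 27.53
ee_pos: [0.5237, -0.3269, 0.1014]
tcp_rot: [0.0, 0.999, -0.042, 0.0]
ft_force: [-0.2, -0.3, -3.9]
opening: 0.648
gripper_force: 30.0
```

Emit:
{"method": "jog_arm", "body": {"increments": [{"travel":[0,0,0.004],"twist":0,"claw":-1},{"travel":[0,0,0.008],"twist":0,"claw":-1},{"travel":[0,0,0.008],"twist":0,"claw":-1}]}}

```text
time: 27.78
ee_pos: [0.5236, -0.3268, 0.0996]
tcp_rot: [0.0, 0.999, -0.042, 0.0]
ft_force: [0.1, 0.2, -2.8]
opening: 0.651
gripper_force: 30.0
```

Emit:
{"method": "jog_arm", "body": {"increments": [{"travel":[0,0,0.004],"twist":0,"claw":-1},{"travel":[0,0,0.006],"twist":0,"claw":-1},{"travel":[0,0,0.006],"twist":0,"claw":-1}]}}

```text
time: 28.03
ee_pos: [0.5239, -0.3269, 0.0989]
tcp_rot: [0.0, 0.999, -0.042, 0.0]
ft_force: [0.1, 1.9, 4.3]
opening: 0.649
gripper_force: 30.0
```

Emit:
{"method": "jog_arm", "body": {"increments": [{"travel":[0,0,0],"twist":0,"claw":0.6},{"travel":[0,0,0],"twist":0,"claw":1},{"travel":[0,0,0],"twist":0,"claw":1},{"travel":[0,0,0],"twist":0,"claw":1},{"travel":[0,0,0],"twist":0,"claw":1},{"travel":[0,0,0],"twist":0,"claw":1},{"travel":[0,0,0],"twist":0,"claw":1},{"travel":[0,0,0],"twist":0,"claw":1},{"travel":[0,0,0],"twist":0,"claw":1},{"travel":[0,0,0],"twist":0,"claw":1}]}}

```text
time: 28.87
ee_pos: [0.5236, -0.3268, 0.0983]
tcp_rot: [-0.0, 0.999, -0.042, 0.0]
ft_force: [-0.8, 0.1, 0.6]
opening: 0.998
gripper_force: 0.0
```

Emit:
{"method": "jog_arm", "body": {"increments": [{"travel":[0,0,-0.1],"twist":0,"claw":1},{"travel":[0,0,-0.2],"twist":0,"claw":1},{"travel":[0,0,-0.4],"twist":0,"claw":1},{"travel":[0,0,-0.6],"twist":0,"claw":1},{"travel":[0,0,-0.8],"twist":0,"claw":1},{"travel":[0,0,-0.9],"twist":0,"claw":1},{"travel":[0,0,-0.9],"twist":0,"claw":1}]}}

```text
time: 29.45
ee_pos: [0.5258, -0.3282, 0.2844]
tcp_rot: [0.002, 0.999, -0.042, 0.004]
ft_force: [0.1, -0.3, 0.7]
opening: 1.0
gripper_force: 0.0
```

Emit:
{"method": "jog_arm", "body": {"increments": [{"travel":[-0.3,-0.2,0],"twist":0,"claw":1},{"travel":[-0.6,-0.5,0],"twist":0,"claw":1},{"travel":[-0.6,-0.8,0],"twist":0,"claw":1},{"travel":[-0.6,-0.8,0],"twist":0,"claw":1},{"travel":[-0.6,-0.8,0],"twist":0,"claw":1},{"travel":[-0.6,-0.8,0],"twist":0,"claw":1},{"travel":[-0.6,-0.8,0],"twist":0,"claw":1}]}}

```text
time: 30.03
ee_pos: [0.4166, -0.1558, 0.278]
tcp_rot: [-0.0, 0.999, -0.041, -0.0]
ft_force: [1.4, 0.6, -0.1]
opening: 0.996
gripper_force: 0.0
```

```bash
python3 - <<'E'
from h import *
o=get_obs();print(o["time"],o["ee_pos"].round(4),o["ft_force"].round(1))
s=cam("side","s20");t=cam("top","t20")
a=cv2.resize(s["img"][95:185,250:370],None,fx=4,fy=4,interpolation=cv2.INTER_CUBIC)
b=cv2.resize(t["img"][140:260,345:425],None,fx=3.6,fy=3.6,interpolation=cv2.INTER_CUBIC)
im=np.zeros((440,790,3),np.uint8);im[:a.shape[0],:a.shape[1]]=a;im[:b.shape[0],490:490+b.shape[1]]=b
cv2.imwrite("pics/final.png",im[:,:,::-1])
yaw=np.radians(-4.9);n=np.array([-np.sin(yaw),np.cos(yaw),0]);g=np.array([.521,-.3253,.078])
for l in edges(s,(255,95,365,180))[:10]:
    oo,d=ray(s,[l[:2],l[2:]]);
    for off in (.03,.05):
        P=oo+d*((n@(g+n*off-oo))/(d@n))[:,None]-g;x=P@[np.cos(yaw),np.sin(yaw),0]
        print(off,np.round(l,1).tolist(),(np.c_[x,P[:,2]]*1e3).round(0).tolist(),"ang",np.degrees(np.arctan2(P[1,2]-P[0,2],x[1]-x[0])).round(1))
E
```

```text
30.0333 [ 0.4166 -0.1558  0.278 ] [ 1.4  0.6 -0.1]
0.03 [312.2, 170.1, 271.5, 159.2] [[-43.0, -92.0], [104.0, -92.0]] ang 0.1
0.05 [312.2, 170.1, 271.5, 159.2] [[-50.0, -79.0], [95.0, -79.0]] ang 0.1
0.03 [274.8, 150.9, 315.6, 150.8] [[94.0, -57.0], [-49.0, -18.0]] ang 165.0
0.05 [274.8, 150.9, 315.6, 150.8] [[85.0, -44.0], [-55.0, -7.0]] ang 165.0
0.03 [364.6, 111.5, 330.1, 106.2] [[-186.0, 149.0], [-80.0, 143.0]] ang -3.5
0.05 [364.6, 111.5, 330.1, 106.2] [[-190.0, 158.0], [-87.0, 152.0]] ang -3.5
0.03 [351.5, 136.1, 325.6, 136.3] [[-157.0, 62.0], [-77.0, 41.0]] ang -14.5
0.05 [351.5, 136.1, 325.6, 136.3] [[-162.0, 72.0], [-83.0, 51.0]] ang -14.5
0.03 [319.8, 150.4, 342.7, 150.4] [[-62.0, -13.0], [-136.0, 6.0]] ang 165.2
0.05 [319.8, 150.4, 342.7, 150.4] [[-69.0, -2.0], [-142.0, 18.0]] ang 165.2
0.03 [282.3, 132.0, 304.0, 131.4] [[70.0, 20.0], [-4.0, 40.0]] ang 164.7
0.05 [282.3, 132.0, 304.0, 131.4] [[62.0, 31.0], [-11.0, 51.0]] ang 164.7
0.03 [329.8, 95.1, 327.3, 114.4] [[-76.0, 177.0], [-75.0, 114.0]] ang -88.8
0.05 [329.8, 95.1, 327.3, 114.4] [[-82.0, 186.0], [-81.0, 124.0]] ang -88.8
0.03 [310.2, 114.6, 328.0, 117.5] [[-20.0, 101.0], [-78.0, 105.0]] ang 176.4
0.05 [310.2, 114.6, 328.0, 117.5] [[-27.0, 111.0], [-84.0, 115.0]] ang 176.4
0.03 [306.1, 128.5, 288.9, 129.1] [[-10.0, 51.0], [47.0, 36.0]] ang -15.4
0.05 [306.1, 128.5, 288.9, 129.1] [[-18.0, 62.0], [39.0, 46.0]] ang -15.4
0.03 [320.0, 112.3, 320.1, 95.2] [[-51.0, 116.0], [-46.0, 171.0]] ang 85.2
0.05 [320.0, 112.3, 320.1, 95.2] [[-57.0, 126.0], [-53.0, 179.0]] ang 85.2
```

View pics/final.png

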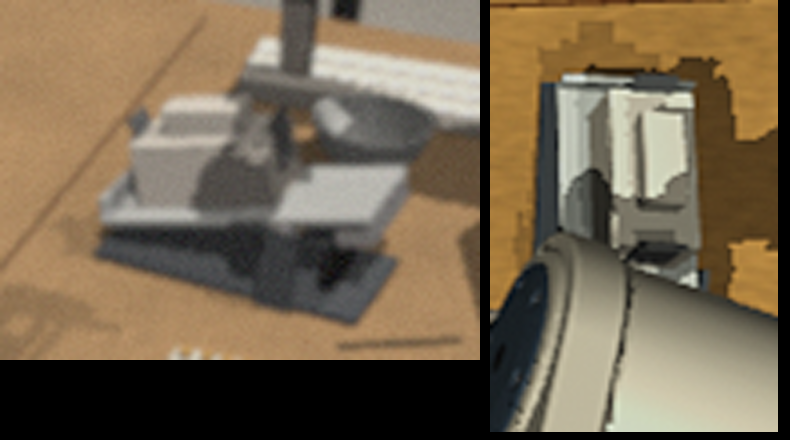

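The side crop shows the tray tipped far end down: its deck edge slopes about 15°, and the closed housing sits flat on it at (190,155). The top crop shows it lengthwise on the far half. One last position check before I hand in.

```bash
python3 - <<'E'
from h import *
t=load("t20");s=load("s20")
px=lambda x,y:np.array([345+(x-490)/3.6,140+y/3.6])
# plate top: pivot 70 before target, tipped 15deg; plate centre expected height
a=.26;piv=np.array([.521,-.3253])-.07*np.array([.9964,-.0845]);zc=.078-.07*np.sin(a)+.055*np.cos(a)
P=np.array([onz(t,px(x,150),zc)[0] for x in (610,652,693)]);print("plate left/mid/right",P.round(3).tolist())
e=np.array([.9964,-.0845]);n=np.array([.0845,.9964]);print("across (mm)",((P[:,:2]-[.521,-.3253])@n*1e3).round(1))
# near housing corners in side view, plane y=+30: far top (135,140) and near deck end
for x,y in ((135,140),(135,200)):
    oo,d=ray(s,[[250+x/4,95+y/4]]);nn=np.r_[n,0];g=np.array([.521,-.3253,.078]);Q=oo+d[0]*((nn@(g+nn*.03-oo))/(d[0]@nn))-g
    X,Z=Q[:2]@e+.07,Q[2];print("deck frame along/height mm",((X*np.cos(a)-Z*np.sin(a)-.07)*1e3).round(1),((X*np.sin(a)+Z*np.cos(a))*1e3).round(1))
E
```

```text
plate left/mid/right [[0.55, -0.298, 0.113], [0.549, -0.328, 0.113], [0.548, -0.357, 0.113]]
across (mm) [ 30.   -0.1 -29.4]
deck frame along/height mm 53.6 61.7
deck frame along/height mm 64.7 8.7
```

Across, the housing is 0 mm off centre. Its far end is about 54–65 mm along (60 is ideal), so it is well within tolerance. Handing in.

```bash
python3 -c "
from station import env
print(env.hand_in())"
```

```text
the job is handed in; nothing more can be done
None
```

The cover is clipped flush on the housing, and the closed housing rests on the middle of the tray's far half with the tray tipped about 15° to the packing side. I handed the job in at about 30 s; it returned no verdict, so the result is from my own measurements.

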